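# Fit the last coat peg kept behind the paint pots

### The arm

A 6-joint arm with a two-finger parallel gripper is mounted at the origin on the work surface. World frame = base frame: x ahead of the robot, y to its left, z up, the work surface at z = 0. Lengths are in m, angles in rad, forces in N, time in s.
With the tool pointing down it reaches from about 0.3 to 0.75 m from the base axis. Payload 8.5 kg.
Tool frame: the origin (TCP) lies midway between the tips of the shut fingers; the grasp point (between the pads) lies 19 mm behind it; y points along the fingers, x is the direction in which the jaws open and shut, and the axes are right-handed (so a half turn about y gives the same grasp; the last joint's range is limited). The gripper opens to 85 mm and grips with 20 to 120 N. Pads are 22 mm wide; open, the fingers measure 114 mm over their backs; the gripper's body (76 mm by 85 mm) begins 54 mm behind the grasp point. The pads swing forward as they close: fully open they stand 13 mm farther back than shut.
Start: joints at [-1.333, 0.381, 1.297, -0, 1.464, -0.215], TCP at [0.241, -0.495, 0.231] pointing down, gripper open.
Joint ranges: [-3.11, 3.11], [-0.89, 2.33], [0.22, 2.48], [-1.42, 4.56], [0.17, 2.85], [-2.88, 2.88]. Speed limits (rad/s): [2.39, 2.39, 3.14, 3.14, 3.14, 3.14].

### API

Orientations are given as a 3x3 rotation matrix whose columns are the frame's x, y, z axes.
In Python, from rig import manip gives the robot as it stands.
- The arm moves only by the shell command python3 -m creep 'ROWS'. ROWS is JSON, a list of rows, each an object of numbers: "x", "y", "z": the shift along the tool's x, y, z as a fraction of full scale; "rx", "ry", "rz": the turn, a rotation vector about the tool's x, y, z as a fraction of full scale; "fingers": the gripper command: -1 is shut, 1 is fully open, values between are in proportion. In form: [{"x": .., "y": .., "z": .., "rx": .., "ry": .., "rz": .., "fingers": ..}, ...]. A call has 1 to 12 rows; each row is the pose to reach, as a shift and turn from the pose measured when the call began, along the tool's axes at that moment, turning the shorter way round; what a row does not reach only later rows make up. Full scale, the value 1, is 80 mm for a shift and pi rad for a turn. A row lasts 1/12 s, in which the tool goes at most 41.7 mm and 7.16 degrees, less where a joint would pass 70% of its speed; a pose out of reach is approached as far as the arm can. A call with a number of a shift or a turn outside -1 to 1 is refused whole. A call with a gripper value outside its range is refused whole. The fingers move at their own pace and stop on an object; the grip force is fixed at half the most. Time passes only in rows, so rows that repeat a pose let the fingers close. It gives the time, the measured TCP pose, the force and the opening at its end, in the units of the state.
- manip.sense(): the state, without advancing time (a new reading comes with each control period).
- manip.capture(name): name is "scene" or "top" or "wrist"; returns a dict with "frame" (384x512x3 uint8, red, green, blue), "range_z" (384x512 float32, m along the optical axis (not along the pixel's ray), 0 where there is no reading), "intrinsics" (3x3 intrinsics, pixels), "cam_to_world" (4x4, takes a point from camera to world coordinates); the wrist camera has in their place "hand_eye" (4x4, takes a point from camera to tool coordinates, whose origin is the TCP and whose axes are the tool frame's). Camera axes: x right, y down, z forward; pixel columns grow to the right and rows downward; lengths in m; the calibration is good to about 2 mm. A picture is of the moment at which its call begins: read the wrist's pose just before it.
- manip.sign_off(): hands the job in, once; it reports no verdict.
The state is a dict: "time_s": time; "joint_positions": joint angles; "qvel": joint speeds; "tau": joint torques, N m; "tcp_pos": TCP position; "ee_rot": TCP orientation; "force": force on the tool from outside, world axes, zero at the start; "moment": the same for the moment, N m; "grip_width": finger opening in m.
Only numpy, scipy, OpenCV 4.12 (cv2) and the standard library are available. Lean on these libraries where they do the work, as an engineer would, in place of code of your own. Each camera call takes 0.05 s, during which the arm holds its last target.

### The job

Move all three paint pots off the tray and stand them on the grey cutting mat, take the dark coat peg from among them and push it fully home in the empty hole of the pine coat rack while the pots stand there, collar flat on the board. Then put each pot back, centred on the coaster of its own colour. Never tip a pot over.

Things in the scene. Friction and masses are not known exactly. Their poses are not given: they have to be found in the camera images.
- pot_red_mid (a point): loose upright paint pot, red with a white spot on its lid, a closed cylinder 52 mm in diameter and 60 mm high, about 0.14 kg. The point is its centre, half-way up (30 mm above its underside); z up along its axis. Starts standing on the coaster of its own colour
- pot_yellow_mid (a point): loose upright paint pot, yellow with a white spot on its lid, a closed cylinder 52 mm in diameter and 60 mm high, about 0.14 kg. The point is its centre, half-way up (30 mm above its underside); z up along its axis. Starts standing on the coaster of its own colour
- pot_blue_mid (a point): loose upright paint pot, blue with a white spot on its lid, a closed cylinder 52 mm in diameter and 60 mm high, about 0.14 kg. The point is its centre, half-way up (30 mm above its underside); z up along its axis. Starts standing on the coaster of its own colour
- peg_grip (a point): loose dark wooden coat peg, standing upright on the tray in the middle of the three pots, about 0.06 kg, 78 mm high, round about its z axis (up). From its foot: shank 24 mm in diameter and 24 mm long with a 2 mm wide, 3 mm high chamfer at the foot; collar 36 mm in diameter and 6 mm thick; plain cylindrical grip 24 mm in diameter and 48 mm long, rounded at the top. The point is on the axis in the middle of the grip, 54 mm above the foot, 30 mm above the underside of the collar
- coaster_red: fixed flat round red coaster, 72 mm in diameter and 2 mm thick, lying on the tray, the home of the red pot (a 10 mm rim shows round the pot). Origin: centre of its underside, 12 mm above the table; z up. Which coaster lies where is changed at every start; the coaster centres are 48 mm from the tray's centre, at 120 degrees to one another
- coaster_yellow: fixed flat round yellow coaster, 72 mm in diameter and 2 mm thick, lying on the tray, the home of the yellow pot (a 10 mm rim shows round the pot). Origin: centre of its underside, 12 mm above the table; z up. Which coaster lies where is changed at every start; the coaster centres are 48 mm from the tray's centre, at 120 degrees to one another
- coaster_blue: fixed flat round blue coaster, 72 mm in diameter and 2 mm thick, lying on the tray, the home of the blue pot (a 10 mm rim shows round the pot). Origin: centre of its underside, 12 mm above the table; z up. Which coaster lies where is changed at every start; the coaster centres are 48 mm from the tray's centre, at 120 degrees to one another
- mat: fixed grey cutting mat on the table, to the robot's left or right, the side area: 240 mm along its x, 160 mm along its y, 2 mm thick, flat, with a thin white line 10 mm inside its edges. Origin: centre of its underside; z up
- rack_bore (a point): the empty bore in the middle of the coat rack, a pale pine board lying fixed on the table on the other side from the mat: 240 mm along its x, 90 mm along its y, 28 mm thick. The bore is vertical, 25.5 mm in diameter, with a 2.5 mm chamfer at its mouth, right through the board. The point is the centre of its mouth, level with the board's top, 28 mm above the table; z up. Two like pegs are already fitted at +85 and -85 mm along x; their tops stand 54 mm above the board's top
- tray: fixed round wooden tray in front of the robot, 192 mm in diameter and 12 mm thick, flat, without a rim, carrying the coasters, the pots and the loose peg. Origin: centre of its underside, straight below the peg's starting place; z up

How it is judged:
On the way, in this order (a step that is already met when the one before it is completed fails the run):
1. all three pots stand upright on the mat (x of pot_red_mid in the frame of mat between -0.105 and 0.105 m and y of pot_red_mid in the frame of mat between -0.065 and 0.065 m and height (world z) of each of pot_red_mid, pot_yellow_mid, pot_blue_mid below 0.037 m and angle between each of pot_red_mid, pot_yellow_mid, pot_blue_mid's own z axis and vertical below 0.12 rad and x of pot_yellow_mid in the frame of mat between -0.105 and 0.105 m and y of pot_yellow_mid in the frame of mat between -0.065 and 0.065 m and x of pot_blue_mid in the frame of mat between -0.105 and 0.105 m and y of pot_blue_mid in the frame of mat between -0.065 and 0.065 m), for 0.2 s.
2. the peg is fully home in the bore while all three pots stand on the mat (all of step 1 and horizontal distance between peg_grip and rack_bore below 0.005 m and z of peg_grip in the frame of rack_bore below 0.033 m and angle between peg_grip's own z axis and vertical below 0.08 rad), for 0.2 s.
At the end, for the whole second after the job is handed in: The peg stands fully home in the bore (collar within 3 mm of the board's top, axis within 5 mm of the bore's, upright within 0.08 rad) and each pot stands upright (within 0.12 rad) on the coaster of its own colour, its centre within 12 mm of the coaster's; everything released and at rest (horizontal distance between peg_grip and rack_bore below 0.005 m and z of peg_grip in the frame of rack_bore below 0.033 m and angle between peg_grip's own z axis and vertical below 0.08 rad and horizontal distance between pot_red_mid and coaster_red below 0.012 m and z of pot_red_mid in the frame of coaster_red below 0.037 m and angle between each of pot_red_mid, pot_yellow_mid, pot_blue_mid's own z axis and vertical below 0.12 rad and horizontal distance between pot_yellow_mid and coaster_yellow below 0.012 m and z of pot_yellow_mid in the frame of coaster_yellow below 0.037 m and horizontal distance between pot_blue_mid and coaster_blue below 0.012 m and z of pot_blue_mid in the frame of coaster_blue below 0.037 m and linear speed of each of pot_red, pot_yellow, pot_blue, peg below 0.02 m/s); the robot touches nothing.
It fails at once if a pot is tipped over (angle between any of pot_red_mid, pot_yellow_mid, pot_blue_mid's own z axis and vertical above 0.7 rad).
It also fails if it takes over 144 s, if anything falls off the work surface, if the arm or the gripper's body presses on something with over 40 N, if the wrist force passes 120 N, or if a joint passes its speed limit or range.

## Working session

There is one attempt and no reset: what is moved stays moved. The work goes in short steps, Python scripts to look and compute and a shell command to move; the robot and the scene stay as the last step left them, time stands still between calls to the robot, and variables do not carry over. Pictures are saved under pics/ and viewed, and the job is handed in when it is done.

```bash
ls; mkdir -p pics
python3 - <<'E'
from rig import manip
import cv2,numpy as np
s=manip.sense()
for k in s: print(k,np.round(s[k],4).tolist())
for n in ("scene","top"):
    c=manip.capture(n); cv2.imwrite(f"pics/{n}0.png",c["frame"][:,:,::-1]); print(n,np.round(c["cam_to_world"],3).tolist(),c["intrinsics"].tolist())
E
```

```text
pics
time_s 0.0
joint_positions [-1.3333, 0.3812, 1.2983, -0.0, 1.4636, -0.2153]
qvel [0.0009, -0.0006, 0.0008, 0.0004, -0.0019, -0.003]
tau [0.001, -44.8459, -23.1279, -0.0001, 0.0047, -0.0]
tcp_pos [0.2405, -0.4943, 0.2307]
ee_rot [[0.4375, -0.0004, 0.8992], [-0.8992, 0.0014, 0.4375], [-0.0015, -1.0, 0.0003]]
force [-0.7096, -0.3007, -0.2697]
moment [0.0025, 0.0172, -0.0466]
grip_width 0.0857
scene [[0.318, 0.657, -0.684, 1.112], [0.948, -0.235, 0.215, -0.184], [-0.019, -0.716, -0.697, 0.656], [0.0, 0.0, 0.0, 1.0]] [[366.278250080302, 0.0, 253.30693480143628], [0.0, 366.278250080302, 193.28029330718752], [0.0, 0.0, 1.0]]
top [[0.019, -0.995, 0.096, 0.467], [-1.0, -0.02, -0.002, -0.013], [0.004, -0.095, -0.995, 0.998], [0.0, 0.0, 0.0, 1.0]] [[422.37734051252295, 0.0, 256.4341516240133], [0.0, 422.37734051252295, 188.63015595214625], [0.0, 0.0, 1.0]]
```

View pics/top0.png

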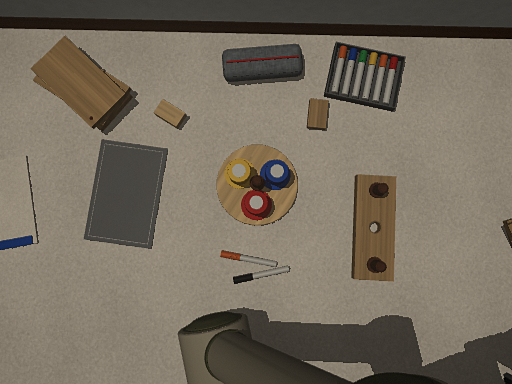

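View pics/scene0.png

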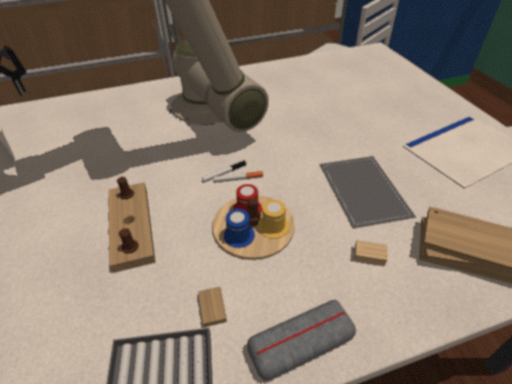

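The top view shows the tray at about (257,185) with yellow at (238,172), blue at (277,173) and red at (256,204). The mat is at (127,194), left of the tray, and the rack at (374,228) with its bore at (374,228). Next I'll measure these.

```bash
cat > h.py <<'E'
from rig import manip
import cv2,numpy as np
def rays(c,uv,T=None):
    K=c["intrinsics"];T=c["cam_to_world"] if T is None else T
    uv=np.atleast_2d(uv).astype(float)
    d=np.c_[(uv[:,0]-K[0,2])/K[0,0],(uv[:,1]-K[1,2])/K[1,1],np.ones(len(uv))]
    return T[:3,3],d@T[:3,:3].T
def plane(c,uv,z,T=None):
    o,d=rays(c,uv,T); t=(z-o[2])/d[:,2]; return o+d*t[:,None]
def wristT(c,s):
    M=np.eye(4);M[:3,:3]=s["ee_rot"];M[:3,3]=s["tcp_pos"];return M@c["hand_eye"]
def go(target,yaw=None,s=None):
    """remaining shift in tool fractions; yaw=world angle of tool x (mod pi)"""
    s=s or manip.sense();R=np.array(s["ee_rot"]);p=np.array(s["tcp_pos"])
    f=R.T@(np.array(target)-p)/0.08
    cy=np.arctan2(R[1,0],R[0,0]);
    out=dict(x=f[0],y=f[1],z=f[2])
    if yaw is not None:
        d=(yaw-cy+np.pi/2)%np.pi-np.pi/2
        d2=d
        # world target rotation: tool y down
        x=np.array([np.cos(cy+d2),np.sin(cy+d2),0]);y=np.array([0,0,-1.]);Rt=np.c_[x,y,np.cross(x,y)]
        rv=cv2.Rodrigues(R.T@Rt)[0].ravel()/np.pi
        out.update(rx=rv[0],ry=rv[1],rz=rv[2])
    print("t",round(s["time_s"],2),"tcp",np.round(p,4),"yaw",round(np.degrees(cy),1),"w",round(s["grip_width"],4),"F",np.round(s["force"],1),"q6",round(s["joint_positions"][5],2))
    print({k:round(float(v),4) for k,v in out.items()})
E
python3 - <<'E'
from h import *
c=manip.capture("top");im=c["frame"];hsv=cv2.cvtColor(im,cv2.COLOR_RGB2HSV)
rz=c["range_z"]
def cen(m,lo=30,hi=1e9,crop=None):
    n,l,st,ce=cv2.connectedComponentsWithStats(m.astype(np.uint8))
    return [(ce[i],st[i][4],st[i][:4].tolist()) for i in range(1,n) if lo<=st[i][4]<hi]
H,S,V=cv2.split(hsv)
g=np.zeros(H.shape,bool); g[140:230,205:310]=1
print("white",[(np.round(a,1),b,np.round(plane(c,a,.074)[0],4)) for a,b,d in cen((S<60)&(V>140)&g,10) if b<400])
for n,m in dict(red=((H<8)|(H>172))&(S>140)&(V>50),yel=(H>20)&(H<32)&(S>160)&(V>60),blue=(H>100)&(H<125)&(S>120)).items():
    print(n,[(np.round(a,1),b,d) for a,b,d in cen(m&g)])
# mat
m=np.zeros(H.shape,bool);m[130:255,75:175]=1
mm=(m&(S<60)&(V<110)).astype(np.uint8); mm=cv2.morphologyEx(mm,cv2.MORPH_CLOSE,np.ones((5,5)))
cs=max(cv2.findContours(mm,0,2)[0],key=cv2.contourArea); w=plane(c,cs[:,0,:],.002)[:,:2]
r=cv2.minAreaRect(w.astype(np.float32)*1000);print("mat",r)
# rack
rk=np.zeros(H.shape,bool);rk[165:290,340:410]=1
P=rays(c,np.argwhere(np.ones_like(H))[:,::-1]);Z=(P[0]+P[1]*rz.reshape(-1,1))[:,2].reshape(H.shape)
Zm=((Z>.018)&rk).astype(np.uint8)
cs=max(cv2.findContours(Zm,0,2)[0],key=cv2.contourArea); w=plane(c,cs[:,0,:],.028)[:,:2]
print("rackZ",cv2.minAreaRect(w.astype(np.float32)*1000))
tr=np.zeros(H.shape,bool);tr[135:235,205:310]=1
cs=max(cv2.findContours(((Z>.006)&tr).astype(np.uint8),0,2)[0],key=cv2.contourArea)
w=plane(c,cs[:,0,:],.012)[:,:2];print("tray",cv2.fitEllipse(w.astype(np.float32)*1000))
print(Z[228,374],Z[200,374],Z[180,257],Z[204,256],Z[200,127],Z[260,374],np.median(Z[290:300,100:150]))
b=im[130:300,205:405];cv2.imwrite("pics/crop.png",cv2.resize(b,None,fx=4,fy=4,interpolation=2)[:600,:,::-1])
E
```

```text
white [(array([238.4, 170. ]), np.int32(129), array([0.5965, 0.0256, 0.074 ])), (array([276.7, 170.5]), np.int32(125), array([ 0.5971, -0.0589,  0.074 ])), (array([255.9, 201.9]), np.int32(137), array([ 0.5267, -0.0144,  0.074 ]))]
red [(array([255.8, 204.9]), np.int32(558), [241, 190, 31, 30])]
yel [(array([236.1, 173.1]), np.int32(266), [225, 159, 27, 30])]
blue [(array([273.7, 170.8]), np.int32(328), [260, 160, 29, 23]), (array([276.1, 187. ]), np.int32(43), [270, 184, 17, 6])]
mat ((546.2120361328125, 293.02392578125), (162.20562744140625, 240.99652099609375), 82.93699645996094)
rackZ ((477.0450439453125, -287.7823181152344), (94.4605712890625, 242.22193908691406), 87.81254577636719)
tray ((572.8077392578125, -15.636905670166016), (188.45724487304688, 188.9720458984375), 16.071331024169922)
0.00179322716412611 0.028591497862428872 0.08935122101471726 0.07386695381660291 0.0033260302106232764 0.04891395759742423 0.0010246010197403899
```

View pics/crop.png

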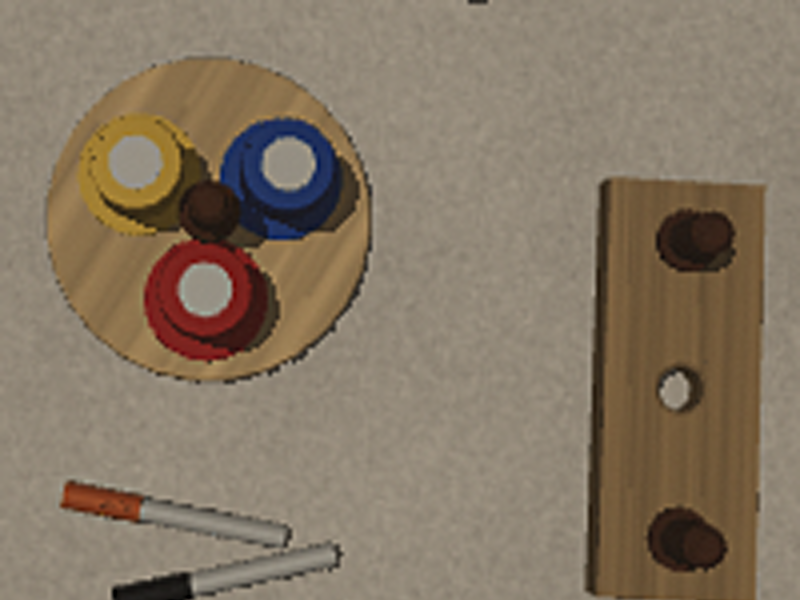

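Measured positions, with the checks in brackets:

| Item | Position (m) | Check |
|---|---|---|
| Tray centre | (0.573, -0.016) | matches the mean of the pots' white spots |
| Red pot | (0.525, -0.0154) | |
| Yellow pot | (0.5975, 0.0253) | |
| Blue pot | (0.5965, -0.0579) | |
| Mat centre | (0.546, 0.293), long axis at -7° | measures 162 x 241 mm, as stated |
| Rack bore | near (0.477, -0.289) | refine later with the wrist camera |

I'll grip each pot with the jaws tangential to the tray, red first.

```bash
python3 -c "
from h import *
import math
go([.525,-.0154,.12],math.radians(-90.7))"
```

```text
t 0.15 tcp [ 0.2405 -0.4944  0.2309] yaw -64.1 w 0.086 F [-0.6 -0.3 -0.4] q6 -0.22
{'x': -3.8265, 'y': 1.3912, 'z': 5.8165, 'rx': 0.0, 'ry': 0.148, 'rz': -0.0003}
```

```bash
R='' ; 
python3 -m creep '[{"x":-0.33,"z":0.5,"fingers":1},{"x":-0.66,"z":1,"fingers":1},{"x":-0.66,"z":1,"fingers":1}]'
python3 -m creep '[{"x":-0.33,"z":0.5,"fingers":1},{"x":-0.66,"z":1,"fingers":1},{"x":-0.66,"z":1,"fingers":1}]'
python3 -m creep '[{"x":-0.33,"z":0.5,"fingers":1},{"x":-0.66,"z":1,"fingers":1},{"x":-0.66,"z":1,"fingers":1}]'
python3 -m creep '[{"x":-0.33,"z":0.5,"fingers":1},{"x":-0.66,"z":1,"fingers":1},{"x":-0.66,"z":1,"fingers":1}]'
python3 -c "
from h import *
import math
go([.525,-.0154,.12],math.radians(-90.7))"
```

```text
t 0.15 tcp [ 0.2405 -0.4944  0.2309] yaw -64.1 w 0.086 F [-0.6 -0.3 -0.4] q6 -0.22
{'x': -3.8265, 'y': 1.3912, 'z': 5.8165, 'rx': 0.0, 'ry': 0.148, 'rz': -0.0003}$[0]: bad value
$[0]: bad value
$[0]: bad value
$[0]: bad value
```

```bash
python3 -m creep '[{"x":-0.33,"y":0,"z":0.5,"rx":0,"ry":0,"rz":0,"fingers":1},{"x":-0.66,"y":0,"z":1,"rx":0,"ry":0,"rz":0,"fingers":1},{"x":-0.66,"y":0,"z":1,"rx":0,"ry":0,"rz":0,"fingers":1}]'
python3 -c "
from h import *
import math
go([.525,-.0154,.12],math.radians(-90.7))"
```

```text
time_s: 0.4
tcp_pos: [0.2909, -0.408, 0.2308]
ee_rot: [[0.439, -0.0, 0.898], [-0.898, 0.003, 0.439], [-0.003, -1.0, 0.001]]
force: [1.3, -0.9, 0.3]
grip_width: 0.0853
t 0.4 tcp [ 0.2909 -0.408   0.2308] yaw -63.9 w 0.0853 F [ 1.3 -0.9  0.3] q6 -0.07
{'x': -3.1189, 'y': 1.401, 'z': 4.7821, 'rx': -0.0002, 'ry': 0.1486, 'rz': -0.001}
```

```bash
python3 -m creep '[{"x":-0.33,"y":0,"z":0.5,"rx":0,"ry":0,"rz":0,"fingers":1},{"x":-0.65,"y":0,"z":1,"rx":0,"ry":0,"rz":0,"fingers":1},{"x":-0.65,"y":0,"z":1,"rx":0,"ry":0,"rz":0,"fingers":1}]' |head -2
python3 -m creep '[{"x":-0.33,"y":0,"z":0.5,"rx":0,"ry":0,"rz":0,"fingers":1},{"x":-0.65,"y":0,"z":1,"rx":0,"ry":0,"rz":0,"fingers":1},{"x":-0.65,"y":0,"z":1,"rx":0,"ry":0,"rz":0,"fingers":1}]' |head -2
python3 -m creep '[{"x":-0.33,"y":0,"z":0.5,"rx":0,"ry":0,"rz":0,"fingers":1},{"x":-0.65,"y":0,"z":1,"rx":0,"ry":0,"rz":0,"fingers":1},{"x":-0.65,"y":0,"z":1,"rx":0,"ry":0,"rz":0,"fingers":1}]' |head -2
python3 -m creep '[{"x":-0.33,"y":0,"z":0.5,"rx":0,"ry":0,"rz":0,"fingers":1},{"x":-0.65,"y":0,"z":1,"rx":0,"ry":0,"rz":0,"fingers":1},{"x":-0.65,"y":0,"z":1,"rx":0,"ry":0,"rz":0,"fingers":1}]' |head -2
python3 -c "
from h import *
import math
go([.525,-.0154,.12],math.radians(-90.7))"
```

```text
time_s: 0.65
tcp_pos: [0.3412, -0.3225, 0.2311]
time_s: 0.9
tcp_pos: [0.3913, -0.237, 0.2316]
time_s: 1.15
tcp_pos: [0.4412, -0.1515, 0.2321]
time_s: 1.4
tcp_pos: [0.491, -0.0657, 0.2326]
t 1.4 tcp [ 0.491  -0.0657  0.2326] yaw -63.4 w 0.0851 F [-0.8 -0.6 -0.4] q6 0.73
{'x': -0.3632, 'y': 1.4131, 'z': 0.6555, 'rx': -0.001, 'ry': 0.1518, 'rz': -0.0023}
```

```bash
python3 -m creep '[{"x":-0.18,"y":0.15,"z":0.33,"rx":0,"ry":0.038,"rz":-0.001,"fingers":1},{"x":-0.363,"y":0.3,"z":0.6555,"rx":0,"ry":0.076,"rz":-0.002,"fingers":1},{"x":-0.363,"y":0.4,"z":0.6555,"rx":-0.001,"ry":0.113,"rz":-0.002,"fingers":1},{"x":-0.363,"y":0.4,"z":0.6555,"rx":-0.001,"ry":0.152,"rz":-0.002,"fingers":1},{"x":-0.363,"y":0.4,"z":0.6555,"rx":-0.001,"ry":0.152,"rz":-0.002,"fingers":1}]'
python3 -c "
from h import *
import math
s=manip.sense();c=manip.capture('wrist');cv2.imwrite('pics/w1.png',c['frame'][:,:,::-1])
go([.525,-.0154,.12],math.radians(-90.7))
T=wristT(c,s)
H,S,V=cv2.split(cv2.cvtColor(c['frame'],cv2.COLOR_RGB2HSV))
n,l,st,ce=cv2.connectedComponentsWithStats(((S<60)&(V>140)).astype(np.uint8))
for i in range(1,n):
    if 100<st[i][4]<8000: print(ce[i],st[i][4],plane(c,ce[i],.074,T))
print(np.round(T,3))
"
```

```text
time_s: 1.82
tcp_pos: [0.5249, -0.0156, 0.2003]
ee_rot: [[-0.016, -0.002, 1.0], [-1.0, 0.001, -0.016], [-0.001, -1.0, -0.002]]
force: [0.5, -0.3, -0.0]
grip_width: 0.085
t 1.87 tcp [ 0.525  -0.0159  0.2008] yaw -90.6 w 0.0851 F [-0.3 -0.3 -0.1] q6 1.32
{'x': -0.006, 'y': 1.0096, 'z': 0.0014, 'rx': 0.0003, 'ry': 0.0006, 'rz': -0.0003}
[ 12.65661253 145.9025522 ] 431 [[0.55905486 0.1699439  0.074     ]]
[307.79255319  90.56231003] 1316 [[ 0.59742995 -0.06111387  0.074     ]]
[196.11075182  93.44785772] 1237 [[0.59656435 0.02321787 0.074     ]]
[250.24733728 179.66035503] 845 [[ 0.52914363 -0.01671668  0.074     ]]
[350.03603604 258.52552553] 333 [[ 0.45819904 -0.10170064  0.074     ]]
[388.98963731 253.56476684] 193 [[ 0.46240381 -0.13481989  0.074     ]]
[ 50.32743363 381.01769912] 113 [[0.33275066 0.17895003 0.074     ]]
[451.         381.10909091] 110 [[ 0.32756637 -0.2069685   0.074     ]]
[[-0.014 -0.964 -0.266  0.591]
 [-1.     0.014  0.005 -0.018]
 [-0.001  0.266 -0.964  0.342]
 [ 0.     0.     0.     1.   ]]
```

View pics/w1.png

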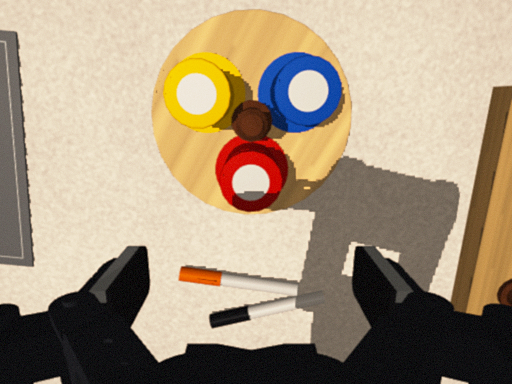

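Wrist view: yellow's spot is at (196,93), blue's at (308,91) and red's at (250,180), partly in shadow. The results agree with the top camera to 2–3 mm. Descending on red.

```bash
python3 -m creep '[{"x":0,"y":0.4,"z":0,"rx":0,"ry":0,"rz":0,"fingers":1},{"x":0.005,"y":0.8,"z":0,"rx":0,"ry":0,"rz":0,"fingers":1},{"x":0.005,"y":1,"z":0,"rx":0,"ry":0,"rz":0,"fingers":1},{"x":0.005,"y":1,"z":0,"rx":0,"ry":0,"rz":0,"fingers":1}]' |head -2
python3 -m creep '[{"x":0,"y":0.4,"z":0,"rx":0,"ry":0,"rz":0,"fingers":1},{"x":0,"y":0.8,"z":0,"rx":0,"ry":0,"rz":0,"fingers":1},{"x":0,"y":1,"z":0,"rx":0,"ry":0,"rz":0,"fingers":1},{"x":0,"y":1,"z":0,"rx":0,"ry":0,"rz":0,"fingers":1}]'
python3 -c "
from h import *
import math
go([.525,-.0154,.035],math.radians(-90.7))"
```

```text
time_s: 2.2
tcp_pos: [0.5233, -0.0164, 0.118]
time_s: 2.53
tcp_pos: [0.5219, -0.0163, 0.0364]
ee_rot: [[-0.005, -0.01, 1.0], [-1.0, 0.003, -0.005], [-0.003, -1.0, -0.01]]
force: [-0.4, -0.8, 0.5]
grip_width: 0.0854
t 2.53 tcp [ 0.5219 -0.0163  0.0364] yaw -90.3 w 0.0854 F [-0.4 -0.8  0.5] q6 1.32
{'x': -0.0119, 'y': 0.0167, 'z': 0.0391, 'rx': 0.0033, 'ry': 0.0022, 'rz': -0.001}
```

```bash
python3 -m creep '[{"x":-0.012,"y":0.015,"z":0.039,"rx":0.0033,"ry":0.002,"rz":-0.001,"fingers":1},{"x":-0.012,"y":0.015,"z":0.039,"rx":0.0033,"ry":0.002,"rz":-0.001,"fingers":0},{"x":-0.012,"y":0.015,"z":0.039,"rx":0.0033,"ry":0.002,"rz":-0.001,"fingers":-1},{"x":-0.012,"y":0.015,"z":0.039,"rx":0.0033,"ry":0.002,"rz":-0.001,"fingers":-1},{"x":-0.012,"y":0.015,"z":0.039,"rx":0.0033,"ry":0.002,"rz":-0.001,"fingers":-1},{"x":-0.012,"y":0.015,"z":0.039,"rx":0.0033,"ry":0.002,"rz":-0.001,"fingers":-1},{"x":-0.012,"y":0.015,"z":0.039,"rx":0.0033,"ry":0.002,"rz":-0.001,"fingers":-1}]' 
python3 -c "
from h import *
import math
go([.525,-.0154,.035],math.radians(-90.7))"
```

```text
time_s: 3.12
tcp_pos: [0.5258, -0.0156, 0.0368]
ee_rot: [[-0.011, 0.003, 1.0], [-1.0, -0.001, -0.011], [0.001, -1.0, 0.003]]
force: [-1.2, 0.9, 8.0]
grip_width: 0.0508
t 3.12 tcp [ 0.5258 -0.0156  0.0368] yaw -90.6 w 0.0508 F [-1.2  0.9  8. ] q6 1.33
{'x': -0.0021, 'y': 0.0223, 'z': -0.0107, 'rx': -0.0009, 'ry': 0.0004, 'rz': 0.0002}
```

```bash
python3 -m creep '[{"x":0,"y":-0.2,"z":0,"rx":0,"ry":0,"rz":0,"fingers":-1},{"x":0,"y":-0.5,"z":0,"rx":0,"ry":0,"rz":0,"fingers":-1},{"x":0,"y":-0.8,"z":0,"rx":0,"ry":0,"rz":0,"fingers":-1},{"x":0,"y":-1,"z":0,"rx":0,"ry":0,"rz":0,"fingers":-1},{"x":0,"y":-1,"z":0,"rx":0,"ry":0,"rz":0,"fingers":-1}]' 
python3 -c "
from h import *
import math
go([.4685,.2774,.06],math.radians(-90.7))"
```

```text
time_s: 3.53
tcp_pos: [0.5271, -0.0158, 0.1206]
ee_rot: [[-0.011, 0.01, 1.0], [-1.0, -0.002, -0.011], [0.002, -1.0, 0.01]]
force: [0.9, -0.9, -1.1]
grip_width: 0.0506
t 3.53 tcp [ 0.5271 -0.0158  0.1206] yaw -90.6 w 0.0506 F [ 0.9 -0.9 -1.1] q6 1.33
{'x': -3.6592, 'y': 0.7414, 'z': -0.7793, 'rx': -0.0031, 'ry': 0.0005, 'rz': 0.0007}
```

```bash
python3 -m creep '[{"x":-0.3,"y":0,"z":-0.05,"rx":0,"ry":0,"rz":0,"fingers":-1},{"x":-0.65,"y":0,"z":-0.15,"rx":-0.003,"ry":0,"rz":0,"fingers":-1},{"x":-1,"y":0,"z":-0.2,"rx":-0.003,"ry":0,"rz":0,"fingers":-1}]' |head -2
python3 -m creep '[{"x":-0.35,"y":0,"z":-0.1,"rx":0,"ry":0,"rz":0,"fingers":-1},{"x":-0.7,"y":0,"z":-0.15,"rx":0,"ry":0,"rz":0,"fingers":-1},{"x":-1,"y":0,"z":-0.2,"rx":0,"ry":0,"rz":0,"fingers":-1}]' |head -2
python3 -m creep '[{"x":-0.35,"y":0,"z":-0.1,"rx":0,"ry":0,"rz":0,"fingers":-1},{"x":-0.7,"y":0,"z":-0.15,"rx":0,"ry":0,"rz":0,"fingers":-1},{"x":-1,"y":0,"z":-0.2,"rx":0,"ry":0,"rz":0,"fingers":-1},{"x":-1,"y":0,"z":-0.2,"rx":0,"ry":0,"rz":0,"fingers":-1}]' |head -2
python3 -c "
from h import *
import math
go([.4685,.2774,.06],math.radians(-90.7))"
```

```text
time_s: 3.78
tcp_pos: [0.5112, 0.065, 0.1199]
time_s: 4.03
tcp_pos: [0.4952, 0.1468, 0.1192]
time_s: 4.37
tcp_pos: [0.4788, 0.2303, 0.1184]
t 4.37 tcp [0.4788 0.2303 0.1184] yaw -90.4 w 0.0504 F [-0.   0.4 -0.1] q6 1.8
{'x': -0.589, 'y': 0.73, 'z': -0.1317, 'rx': 0.0007, 'ry': 0.0015, 'rz': 0.0004}
```

```bash
python3 -m creep '[{"x":-0.3,"y":0.15,"z":-0.07,"rx":0,"ry":0,"rz":0,"fingers":-1},{"x":-0.589,"y":0.4,"z":-0.132,"rx":0.001,"ry":0.001,"rz":0,"fingers":-1},{"x":-0.589,"y":0.7,"z":-0.132,"rx":0.001,"ry":0.001,"rz":0,"fingers":-1},{"x":-0.589,"y":0.73,"z":-0.132,"rx":0.001,"ry":0.001,"rz":0,"fingers":-1},{"x":-0.589,"y":0.73,"z":-0.132,"rx":0.001,"ry":0.001,"rz":0,"fingers":-1}]' |head -2
python3 -c "
from h import *
import math
go([.4685,.2774,.0253],math.radians(-90.7))"
```

```text
time_s: 4.78
tcp_pos: [0.4678, 0.2768, 0.0588]
t 4.78 tcp [0.4678 0.2768 0.0588] yaw -90.6 w 0.0507 F [-0.7 -0.3 -0.7] q6 1.9
{'x': -0.0092, 'y': 0.4192, 'z': 0.0101, 'rx': 0.0007, 'ry': 0.0006, 'rz': 0.0009}
```

```bash
python3 -m creep '[{"x":0,"y":0.2,"z":0.01,"rx":0.0007,"ry":0,"rz":0.0009,"fingers":-1},{"x":0,"y":0.36,"z":0.01,"rx":0.0007,"ry":0,"rz":0.0009,"fingers":-1},{"x":0,"y":0.415,"z":0.01,"rx":0.0007,"ry":0,"rz":0.0009,"fingers":-1},{"x":0,"y":0.415,"z":0.01,"rx":0.0007,"ry":0,"rz":0.0009,"fingers":-1},{"x":0,"y":0.415,"z":0.01,"rx":0.0007,"ry":0,"rz":0.0009,"fingers":-1}]'
python3 -c "
from h import *
import math
go([.4685,.2774,.0253],math.radians(-90.7))"
```

```text
time_s: 5.2
tcp_pos: [0.4692, 0.2764, 0.0267]
ee_rot: [[-0.011, 0.001, 1.0], [-1.0, 0.001, -0.011], [-0.001, -1.0, 0.001]]
force: [0.3, 0.1, -1.0]
grip_width: 0.0508
t 5.2 tcp [0.4692 0.2764 0.0267] yaw -90.6 w 0.0508 F [ 0.3  0.1 -1. ] q6 1.9
{'x': -0.0126, 'y': 0.0173, 'z': -0.0093, 'rx': -0.0004, 'ry': 0.0004, 'rz': -0.0002}
```

```bash
python3 -m creep '[{"x":0,"y":0.02,"z":0,"rx":0,"ry":0,"rz":0,"fingers":-1},{"x":0,"y":0.03,"z":0,"rx":0,"ry":0,"rz":0,"fingers":-1},{"x":0,"y":0.03,"z":0,"rx":0,"ry":0,"rz":0,"fingers":-1}]'
python3 -m creep '[{"x":0,"y":0,"z":0,"rx":0,"ry":0,"rz":0,"fingers":0.2},{"x":0,"y":0,"z":0,"rx":0,"ry":0,"rz":0,"fingers":0.6},{"x":0,"y":0,"z":0,"rx":0,"ry":0,"rz":0,"fingers":1},{"x":0,"y":0,"z":0,"rx":0,"ry":0,"rz":0,"fingers":1}]'
python3 -c "
from h import *
import math
go([.5975,.0245,.12],math.radians(-30.7))"
```

```text
time_s: 5.45
tcp_pos: [0.4696, 0.2764, 0.0248]
ee_rot: [[-0.011, 0.002, 1.0], [-1.0, 0.001, -0.011], [-0.001, -1.0, 0.002]]
force: [0.7, -0.7, 0.6]
grip_width: 0.0507
time_s: 5.78
tcp_pos: [0.4696, 0.2764, 0.0249]
ee_rot: [[-0.011, 0.003, 1.0], [-1.0, 0.001, -0.011], [-0.001, -1.0, 0.003]]
force: [0.1, 0.1, 0.2]
grip_width: 0.0846
t 5.78 tcp [0.4696 0.2764 0.0249] yaw -90.6 w 0.0846 F [0.1 0.1 0.2] q6 1.9
{'x': 3.1302, 'y': -1.1868, 'z': 1.636, 'rx': -0.0009, 'ry': -0.333, 'rz': 0.0002}
```

```bash
python3 -m creep '[{"x":0,"y":-0.4,"z":0,"rx":0,"ry":0,"rz":0,"fingers":1},{"x":0,"y":-0.8,"z":0,"rx":-0.001,"ry":0,"rz":0,"fingers":1},{"x":0,"y":-1,"z":0,"rx":-0.001,"ry":0,"rz":0,"fingers":1}]' |head -2
python3 -m creep '[{"x":0.4,"y":-0.1,"z":0.2,"rx":0,"ry":0,"rz":0,"fingers":1},{"x":0.8,"y":-0.2,"z":0.4,"rx":0,"ry":0,"rz":0,"fingers":1},{"x":1,"y":-0.2,"z":0.5,"rx":0,"ry":0,"rz":0,"fingers":1}]' |head -2
python3 -m creep '[{"x":0.4,"y":0,"z":0.2,"rx":0,"ry":0,"rz":0,"fingers":1},{"x":0.8,"y":0,"z":0.4,"rx":0,"ry":0,"rz":0,"fingers":1},{"x":1,"y":0,"z":0.5,"rx":0,"ry":0,"rz":0,"fingers":1}]' |head -2
python3 -c "
from h import *
import math
go([.5975,.0245,.12],math.radians(-30.7))"
```

```text
time_s: 6.03
tcp_pos: [0.4704, 0.2767, 0.1081]
time_s: 6.28
tcp_pos: [0.5114, 0.194, 0.126]
time_s: 6.53
tcp_pos: [0.552, 0.1104, 0.1263]
t 6.53 tcp [0.552  0.1104 0.1263] yaw -90.8 w 0.0855 F [-1.   0.3 -0.5] q6 1.57
{'x': 1.0659, 'y': 0.0823, 'z': 0.5831, 'rx': -0.0026, 'ry': -0.3338, 'rz': 0.001}
```

```bash
python3 -m creep '[{"x":0.4,"y":0,"z":0.2,"rx":0,"ry":-0.035,"rz":0,"fingers":1},{"x":0.8,"y":0,"z":0.4,"rx":0,"ry":-0.07,"rz":0,"fingers":1},{"x":1,"y":0,"z":0.58,"rx":0,"ry":-0.11,"rz":0,"fingers":1},{"x":1,"y":0,"z":0.58,"rx":0,"ry":-0.15,"rz":0,"fingers":1},{"x":1,"y":0,"z":0.58,"rx":-0.002,"ry":-0.19,"rz":0,"fingers":1},{"x":1,"y":0,"z":0.58,"rx":-0.002,"ry":-0.23,"rz":0,"fingers":1},{"x":1,"y":0,"z":0.58,"rx":-0.002,"ry":-0.27,"rz":0,"fingers":1},{"x":1,"y":0,"z":0.58,"rx":-0.002,"ry":-0.31,"rz":0,"fingers":1},{"x":1,"y":0,"z":0.58,"rx":-0.002,"ry":-0.334,"rz":0.001,"fingers":1},{"x":1,"y":0,"z":0.58,"rx":-0.002,"ry":-0.334,"rz":0.001,"fingers":1}]' |head -2
python3 -c "
from h import *
import math
go([.5975,.0245,.036],math.radians(-30.7))"
```

```text
time_s: 7.37
tcp_pos: [0.5972, 0.0298, 0.1265]
t 7.37 tcp [0.5972 0.0298 0.1265] yaw -30.5 w 0.0853 F [ 0.4  0.7 -0.9] q6 0.38
{'x': 0.0355, 'y': 1.1318, 'z': -0.0568, 'rx': -0.0005, 'ry': 0.0011, 'rz': 0.0002}
```

```bash
python3 -m creep '[{"x":0.036,"y":0.2,"z":-0.057,"rx":0,"ry":0.001,"rz":0,"fingers":1},{"x":0.036,"y":0.5,"z":-0.057,"rx":0,"ry":0.001,"rz":0,"fingers":1},{"x":0.036,"y":0.8,"z":-0.057,"rx":0,"ry":0.001,"rz":0,"fingers":1},{"x":0.036,"y":1,"z":-0.057,"rx":0,"ry":0.001,"rz":0,"fingers":1},{"x":0.036,"y":1,"z":-0.057,"rx":0,"ry":0.001,"rz":0,"fingers":1}]' |head -2
python3 -c "
from h import *
import math
go([.5975,.0245,.036],math.radians(-30.7))"
```

```text
time_s: 7.78
tcp_pos: [0.5957, 0.0246, 0.0433]
t 7.78 tcp [0.5957 0.0246 0.0433] yaw -30.8 w 0.0852 F [-0.2  0.8 -0.8] q6 0.38
{'x': 0.0204, 'y': 0.0917, 'z': 0.0099, 'rx': 0.0002, 'ry': -0.0008, 'rz': -0.0016}
```

```bash
python3 -m creep '[{"x":0.02,"y":0.09,"z":0.01,"rx":0,"ry":-0.001,"rz":-0.0016,"fingers":1},{"x":0.02,"y":0.09,"z":0.01,"rx":0,"ry":-0.001,"rz":-0.0016,"fingers":0.5},{"x":0.02,"y":0.09,"z":0.01,"rx":0,"ry":-0.001,"rz":-0.0016,"fingers":0},{"x":0.02,"y":0.09,"z":0.01,"rx":0,"ry":-0.001,"rz":-0.0016,"fingers":-1},{"x":0.02,"y":0.09,"z":0.01,"rx":0,"ry":-0.001,"rz":-0.0016,"fingers":-1},{"x":0.02,"y":0.09,"z":0.01,"rx":0,"ry":-0.001,"rz":-0.0016,"fingers":-1},{"x":0.02,"y":0.09,"z":0.01,"rx":0,"ry":-0.001,"rz":-0.0016,"fingers":-1}]'
python3 -m creep '[{"x":0,"y":-0.2,"z":0,"rx":0,"ry":0,"rz":0,"fingers":-1},{"x":0,"y":-0.5,"z":0,"rx":0,"ry":0,"rz":0,"fingers":-1},{"x":0,"y":-0.8,"z":0,"rx":0,"ry":0,"rz":0,"fingers":-1},{"x":0,"y":-1,"z":0,"rx":0,"ry":0,"rz":0,"fingers":-1},{"x":0,"y":-1,"z":0,"rx":0,"ry":0,"rz":0,"fingers":-1}]' |tail -2
python3 -c "
from h import *
import math
go([.5497,.3228,.06],math.radians(-30.7))"
```

```text
time_s: 8.37
tcp_pos: [0.5981, 0.0245, 0.0373]
ee_rot: [[0.86, 0.002, 0.51], [-0.51, -0.001, 0.86], [0.002, -1.0, 0.0]]
force: [0.4, 1.2, 7.0]
grip_width: 0.0509
force: [0.3, 1.4, -0.8]
grip_width: 0.0507
t 8.78 tcp [0.5994 0.0244 0.1209] yaw -30.7 w 0.0507 F [ 0.3  1.4 -0.8] q6 0.38
{'x': -2.4436, 'y': 0.7496, 'z': 2.8889, 'rx': -0.0008, 'ry': 0.0001, 'rz': 0.0026}
```

```bash
python3 -m creep '[{"x":-0.25,"y":0,"z":0.28,"rx":0,"ry":0,"rz":0.002,"fingers":-1},{"x":-0.5,"y":0,"z":0.6,"rx":0,"ry":0,"rz":0.002,"fingers":-1},{"x":-0.8,"y":0,"z":0.95,"rx":0,"ry":0,"rz":0.002,"fingers":-1}]' |head -2
python3 -m creep '[{"x":-0.28,"y":0,"z":0.33,"rx":0,"ry":0,"rz":0,"fingers":-1},{"x":-0.56,"y":0,"z":0.65,"rx":0,"ry":0,"rz":0,"fingers":-1},{"x":-0.8,"y":0,"z":0.95,"rx":0,"ry":0,"rz":0,"fingers":-1}]' |head -2
python3 -m creep '[{"x":-0.28,"y":0,"z":0.33,"rx":0,"ry":0,"rz":0,"fingers":-1},{"x":-0.56,"y":0,"z":0.65,"rx":0,"ry":0,"rz":0,"fingers":-1},{"x":-0.8,"y":0,"z":0.95,"rx":0,"ry":0,"rz":0,"fingers":-1},{"x":-0.8,"y":0,"z":0.95,"rx":0,"ry":0,"rz":0,"fingers":-1}]' |head -2
python3 -c "
from h import *
import math
go([.5497,.3228,.045],math.radians(-30.7))"
```

```text
time_s: 9.03
tcp_pos: [0.5828, 0.1226, 0.1196]
time_s: 9.28
tcp_pos: [0.5655, 0.2225, 0.1185]
time_s: 9.62
tcp_pos: [0.5473, 0.3254, 0.1172]
t 9.62 tcp [0.5473 0.3254 0.1172] yaw -30.5 w 0.0508 F [ 0.  -1.1 -1.8] q6 0.88
{'x': 0.0447, 'y': 0.9022, 'z': -0.0131, 'rx': -0.0002, 'ry': 0.001, 'rz': -0.0008}
```

```bash
python3 -m creep '[{"x":0.04,"y":0.25,"z":-0.013,"rx":0,"ry":0,"rz":0,"fingers":-1},{"x":0.04,"y":0.55,"z":-0.013,"rx":0,"ry":0,"rz":-0.001,"fingers":-1},{"x":0.04,"y":0.85,"z":-0.013,"rx":0,"ry":0,"rz":-0.001,"fingers":-1},{"x":0.04,"y":0.9,"z":-0.013,"rx":0,"ry":0,"rz":-0.001,"fingers":-1},{"x":0.04,"y":0.9,"z":-0.013,"rx":0,"ry":0,"rz":-0.001,"fingers":-1}]' |head -2
python3 -c "
from h import *
import math
go([.5497,.3228,.025],math.radians(-30.7))"
```

```text
time_s: 10.03
tcp_pos: [0.5484, 0.3224, 0.0431]
t 10.03 tcp [0.5484 0.3224 0.0431] yaw -30.5 w 0.0506 F [ 0.5 -0.9 -0.2] q6 0.88
{'x': 0.0123, 'y': 0.2259, 'z': 0.0138, 'rx': 0.0009, 'ry': 0.0009, 'rz': -0.0008}
```

```bash
python3 -m creep '[{"x":0.012,"y":0.11,"z":0.014,"rx":0.001,"ry":0,"rz":-0.001,"fingers":-1},{"x":0.012,"y":0.2,"z":0.014,"rx":0.001,"ry":0,"rz":-0.001,"fingers":-1},{"x":0.012,"y":0.235,"z":0.014,"rx":0.001,"ry":0,"rz":-0.001,"fingers":-1},{"x":0.012,"y":0.235,"z":0.014,"rx":0.001,"ry":0,"rz":-0.001,"fingers":-1}]'
python3 -c "
from h import *
import math
go([.5497,.3228,.025],math.radians(-30.7))"
```

```text
time_s: 10.37
tcp_pos: [0.55, 0.3228, 0.0254]
ee_rot: [[0.861, 0.002, 0.508], [-0.508, 0.0, 0.861], [0.002, -1.0, 0.001]]
force: [-2.1, -1.7, 3.6]
grip_width: 0.0507
t 10.37 tcp [0.55   0.3228 0.0254] yaw -30.5 w 0.0507 F [-2.1 -1.7  3.6] q6 0.88
{'x': -0.0034, 'y': 0.0047, 'z': -0.0025, 'rx': -0.0004, 'ry': 0.0009, 'rz': 0.0006}
```

Contact is felt (3.6 N), so I'm releasing, lifting and going to blue.

```bash
python3 -m creep '[{"x":0,"y":0,"z":0,"rx":0,"ry":0,"rz":0,"fingers":0.2},{"x":0,"y":0,"z":0,"rx":0,"ry":0,"rz":0,"fingers":0.6},{"x":0,"y":0,"z":0,"rx":0,"ry":0,"rz":0,"fingers":1},{"x":0,"y":0,"z":0,"rx":0,"ry":0,"rz":0,"fingers":1}]' |tail -2
python3 -m creep '[{"x":0,"y":-0.4,"z":0,"rx":0,"ry":0,"rz":0,"fingers":1},{"x":0,"y":-0.8,"z":0,"rx":0,"ry":0,"rz":0,"fingers":1},{"x":0,"y":-1,"z":0,"rx":0,"ry":0,"rz":0,"fingers":1},{"x":0,"y":-1,"z":0,"rx":0,"ry":0,"rz":0,"fingers":1}]' |head -2
python3 -c "
from h import *
import math
go([.5965,-.0585,.12],math.radians(29.3))"
```

```text
force: [-0.2, -0.4, 0.8]
grip_width: 0.0842
time_s: 11.03
tcp_pos: [0.5517, 0.3235, 0.1099]
t 11.03 tcp [0.5517 0.3235 0.1099] yaw -30.5 w 0.0859 F [0.1 0.  1. ] q6 0.88
{'x': 2.9096, 'y': -0.1357, 'z': -3.8273, 'rx': -0.0011, 'ry': -0.3324, 'rz': 0.0033}
```

```bash
python3 -m creep '[{"x":0.28,"y":-0.1,"z":-0.35,"rx":0,"ry":0,"rz":0.003,"fingers":1},{"x":0.56,"y":-0.15,"z":-0.7,"rx":0,"ry":0,"rz":0.003,"fingers":1},{"x":0.73,"y":-0.15,"z":-0.95,"rx":0,"ry":0,"rz":0.003,"fingers":1}]' |head -2
python3 -m creep '[{"x":0.28,"y":0,"z":-0.35,"rx":0,"ry":0,"rz":0,"fingers":1},{"x":0.56,"y":0,"z":-0.7,"rx":0,"ry":0,"rz":0,"fingers":1},{"x":0.73,"y":0,"z":-0.95,"rx":0,"ry":0,"rz":0,"fingers":1}]' |head -2
python3 -m creep '[{"x":0.28,"y":0,"z":-0.35,"rx":0,"ry":0,"rz":0,"fingers":1},{"x":0.56,"y":0,"z":-0.7,"rx":0,"ry":0,"rz":0,"fingers":1},{"x":0.73,"y":0,"z":-0.95,"rx":0,"ry":0,"rz":0,"fingers":1}]' |head -2
python3 -c "
from h import *
import math
go([.5965,-.0585,.12],math.radians(29.3))"
```

```text
time_s: 11.28
tcp_pos: [0.5638, 0.2262, 0.1218]
time_s: 11.53
tcp_pos: [0.5755, 0.1282, 0.1201]
time_s: 11.78
tcp_pos: [0.587, 0.0302, 0.1184]
t 11.78 tcp [0.587  0.0302 0.1184] yaw -30.7 w 0.0856 F [-0.8 -0.9 -0.1] q6 0.38
{'x': 0.6679, 'y': -0.0279, 'z': -0.8925, 'rx': -0.0022, 'ry': -0.3334, 'rz': 0.0001}
```

```bash
python3 -m creep '[{"x":0.28,"y":-0.05,"z":-0.35,"rx":0,"ry":-0.035,"rz":0,"fingers":1},{"x":0.56,"y":-0.05,"z":-0.7,"rx":0,"ry":-0.07,"rz":0,"fingers":1},{"x":0.668,"y":-0.05,"z":-0.893,"rx":0,"ry":-0.11,"rz":0,"fingers":1},{"x":0.668,"y":-0.05,"z":-0.893,"rx":0,"ry":-0.15,"rz":0,"fingers":1},{"x":0.668,"y":-0.05,"z":-0.893,"rx":-0.002,"ry":-0.19,"rz":0,"fingers":1},{"x":0.668,"y":-0.05,"z":-0.893,"rx":-0.002,"ry":-0.23,"rz":0,"fingers":1},{"x":0.668,"y":-0.05,"z":-0.893,"rx":-0.002,"ry":-0.27,"rz":0,"fingers":1},{"x":0.668,"y":-0.05,"z":-0.893,"rx":-0.002,"ry":-0.31,"rz":0,"fingers":1},{"x":0.668,"y":-0.05,"z":-0.893,"rx":-0.002,"ry":-0.333,"rz":0,"fingers":1},{"x":0.668,"y":-0.05,"z":-0.893,"rx":-0.002,"ry":-0.333,"rz":0,"fingers":1}]' |head -2
python3 -c "
from h import *
import math
go([.5965,-.0585,.036],math.radians(29.3))"
```

```text
time_s: 12.62
tcp_pos: [0.5961, -0.0585, 0.1207]
t 12.62 tcp [ 0.5961 -0.0585  0.1207] yaw 29.4 w 0.0854 F [ 0.3 -0.3  0.2] q6 -0.81
{'x': 0.0045, 'y': 1.059, 'z': -0.004, 'rx': -0.0005, 'ry': 0.0004, 'rz': -0.0001}
```

```bash
python3 -m creep '[{"x":0,"y":0.25,"z":0,"rx":0,"ry":0,"rz":0,"fingers":1},{"x":0,"y":0.5,"z":0,"rx":0,"ry":0,"rz":0,"fingers":1},{"x":0,"y":0.8,"z":0,"rx":0,"ry":0,"rz":0,"fingers":1},{"x":0,"y":0.95,"z":0,"rx":0,"ry":0,"rz":0,"fingers":1},{"x":0,"y":0.95,"z":0,"rx":0,"ry":0,"rz":0,"fingers":1}]' |head -2
python3 -c "
from h import *
import math
go([.5965,-.0585,.036],math.radians(29.3))"
```

```text
time_s: 13.03
tcp_pos: [0.5943, -0.0579, 0.0414]
t 13.03 tcp [ 0.5943 -0.0579  0.0414] yaw 29.2 w 0.0855 F [-1.3  0.2  0.1] q6 -0.81
{'x': 0.0206, 'y': 0.0673, 'z': -0.0199, 'rx': -0.0019, 'ry': -0.0005, 'rz': -0.0015}
```

```bash
python3 -m creep '[{"x":0.02,"y":0.067,"z":-0.02,"rx":-0.002,"ry":0,"rz":-0.0015,"fingers":1},{"x":0.02,"y":0.067,"z":-0.02,"rx":-0.002,"ry":0,"rz":-0.0015,"fingers":0.5},{"x":0.02,"y":0.067,"z":-0.02,"rx":-0.002,"ry":0,"rz":-0.0015,"fingers":0},{"x":0.02,"y":0.067,"z":-0.02,"rx":-0.002,"ry":0,"rz":-0.0015,"fingers":-1},{"x":0.02,"y":0.067,"z":-0.02,"rx":-0.002,"ry":0,"rz":-0.0015,"fingers":-1},{"x":0.02,"y":0.067,"z":-0.02,"rx":-0.002,"ry":0,"rz":-0.0015,"fingers":-1},{"x":0.02,"y":0.067,"z":-0.02,"rx":-0.002,"ry":0,"rz":-0.0015,"fingers":-1}]'
python3 -m creep '[{"x":0,"y":-0.2,"z":0,"rx":0,"ry":0,"rz":0,"fingers":-1},{"x":0,"y":-0.5,"z":0,"rx":0,"ry":0,"rz":0,"fingers":-1},{"x":0,"y":-0.8,"z":0,"rx":0,"ry":0,"rz":0,"fingers":-1},{"x":0,"y":-1,"z":0,"rx":0,"ry":0,"rz":0,"fingers":-1},{"x":0,"y":-1,"z":0,"rx":0,"ry":0,"rz":0,"fingers":-1}]' |tail -2
python3 -c "
from h import *
import math
go([.6173,.2590,.045],math.radians(29.3))"
```

```text
time_s: 13.62
tcp_pos: [0.597, -0.0587, 0.0371]
ee_rot: [[0.873, 0.002, -0.488], [0.488, -0.001, 0.873], [0.001, -1.0, -0.002]]
force: [-1.0, 0.5, 5.5]
grip_width: 0.0507
force: [0.8, -1.4, -2.0]
grip_width: 0.0506
t 14.03 tcp [ 0.5981 -0.0589  0.1204] yaw 29.2 w 0.0506 F [ 0.8 -1.4 -2. ] q6 -0.8
{'x': 2.1431, 'y': 0.9337, 'z': 3.3578, 'rx': 0.002, 'ry': -0.0005, 'rz': 0.0018}
```

```bash
python3 -m creep '[{"x":0.14,"y":-0.15,"z":0.2,"rx":0,"ry":0,"rz":0,"fingers":-1},{"x":0.35,"y":-0.15,"z":0.55,"rx":0.002,"ry":0,"rz":0.002,"fingers":-1},{"x":0.54,"y":-0.15,"z":0.84,"rx":0.002,"ry":0,"rz":0.002,"fingers":-1}]' |head -2
python3 -m creep '[{"x":0.18,"y":0,"z":0.28,"rx":0,"ry":0,"rz":0,"fingers":-1},{"x":0.36,"y":0,"z":0.56,"rx":0,"ry":0,"rz":0,"fingers":-1},{"x":0.54,"y":0,"z":0.84,"rx":0,"ry":0,"rz":0,"fingers":-1}]' |head -2
python3 -m creep '[{"x":0.18,"y":0,"z":0.28,"rx":0,"ry":0,"rz":0,"fingers":-1},{"x":0.36,"y":0,"z":0.56,"rx":0,"ry":0,"rz":0,"fingers":-1},{"x":0.54,"y":0,"z":0.84,"rx":0,"ry":0,"rz":0,"fingers":-1}]' |head -2
python3 -m creep '[{"x":0.18,"y":0,"z":0.28,"rx":0,"ry":0,"rz":0,"fingers":-1},{"x":0.36,"y":0,"z":0.56,"rx":0,"ry":0,"rz":0,"fingers":-1},{"x":0.5,"y":0,"z":0.78,"rx":0,"ry":0,"rz":0,"fingers":-1},{"x":0.5,"y":0,"z":0.78,"rx":0,"ry":0,"rz":0,"fingers":-1}]' |head -2
python3 -c "
from h import *
import math
go([.6173,.2590,.045],math.radians(29.3))"
```

```text
time_s: 14.28
tcp_pos: [0.6027, 0.0217, 0.1316]
time_s: 14.53
tcp_pos: [0.6071, 0.1028, 0.1299]
time_s: 14.78
tcp_pos: [0.6114, 0.1839, 0.1281]
time_s: 15.12
tcp_pos: [0.6149, 0.2615, 0.1261]
t 15.12 tcp [0.6149 0.2615 0.1261] yaw 29.3 w 0.0507 F [ 0.5 -0.5 -1.7] q6 -0.29
{'x': 0.0175, 'y': 1.0137, 'z': -0.0469, 'rx': -0.0015, 'ry': 0.0001, 'rz': -0.0023}
```

```bash
python3 -m creep '[{"x":0.0175,"y":0.25,"z":-0.047,"rx":-0.0015,"ry":0,"rz":-0.002,"fingers":-1},{"x":0.0175,"y":0.55,"z":-0.047,"rx":-0.0015,"ry":0,"rz":-0.002,"fingers":-1},{"x":0.0175,"y":0.9,"z":-0.047,"rx":-0.0015,"ry":0,"rz":-0.002,"fingers":-1},{"x":0.0175,"y":1,"z":-0.047,"rx":-0.0015,"ry":0,"rz":-0.002,"fingers":-1},{"x":0.0175,"y":1,"z":-0.047,"rx":-0.0015,"ry":0,"rz":-0.002,"fingers":-1}]' |head -2
python3 -c "
from h import *
import math
go([.6173,.2590,.025],math.radians(29.3))"
```

```text
time_s: 15.53
tcp_pos: [0.6157, 0.2581, 0.0428]
t 15.53 tcp [0.6157 0.2581 0.0428] yaw 29.3 w 0.0506 F [ 1.4 -0.8 -0.8] q6 -0.29
{'x': 0.0238, 'y': 0.2223, 'z': -0.0005, 'rx': -0.0006, 'ry': -0.0, 'rz': -0.0023}
```

```bash
python3 -m creep '[{"x":0.02,"y":0.11,"z":0,"rx":0,"ry":0,"rz":-0.002,"fingers":-1},{"x":0.02,"y":0.2,"z":0,"rx":0,"ry":0,"rz":-0.002,"fingers":-1},{"x":0.02,"y":0.235,"z":0,"rx":0,"ry":0,"rz":-0.002,"fingers":-1},{"x":0.02,"y":0.235,"z":0,"rx":0,"ry":0,"rz":-0.002,"fingers":-1}]'
python3 -m creep '[{"x":0,"y":0,"z":0,"rx":0,"ry":0,"rz":0,"fingers":0.2},{"x":0,"y":0,"z":0,"rx":0,"ry":0,"rz":0,"fingers":0.6},{"x":0,"y":0,"z":0,"rx":0,"ry":0,"rz":0,"fingers":1},{"x":0,"y":0,"z":0,"rx":0,"ry":0,"rz":0,"fingers":1}]' |tail -2
python3 -m creep '[{"x":0,"y":-0.4,"z":0,"rx":0,"ry":0,"rz":0,"fingers":1},{"x":0,"y":-0.8,"z":0,"rx":0,"ry":0,"rz":0,"fingers":1},{"x":0,"y":-1,"z":0,"rx":0,"ry":0,"rz":0,"fingers":1},{"x":0,"y":-1,"z":0,"rx":0,"ry":0,"rz":0,"fingers":1}]' |head -2
python3 - <<'E'
from h import *
import math
c=manip.capture("top");im=c["frame"];cv2.imwrite("pics/top2.png",im[:,:,::-1])
go([.573,-.0165,.13],math.radians(0))
H,S,V=cv2.split(cv2.cvtColor(im,cv2.COLOR_RGB2HSV))
for n,m in dict(red=((H<8)|(H>172))&(S>140)&(V>50),yel=(H>20)&(H<32)&(S>160)&(V>60),blue=(H>100)&(H<125)&(S>120)).items():
    mm=m.astype(np.uint8);mm[:,:210]=0;mm[:140]=0;mm[240:]=0;mm[:,310:]=0
    k=cv2.findContours(cv2.morphologyEx(mm,cv2.MORPH_OPEN,np.ones((3,3))),0,2)[0];k=max(k,key=cv2.contourArea)
    (u,v),r=cv2.minEnclosingCircle(k); print(n,u,v,r,plane(c,[u,v],.014),cv2.fitEllipse(k))
E
```

```text
time_s: 15.87
tcp_pos: [0.6173, 0.2588, 0.0251]
ee_rot: [[0.872, -0.0, -0.489], [0.489, 0.001, 0.872], [0.0, -1.0, 0.001]]
force: [-1.6, -0.4, 2.8]
grip_width: 0.0503
force: [0.3, -0.5, 0.3]
grip_width: 0.0845
time_s: 16.53
tcp_pos: [0.6193, 0.2592, 0.1101]
t 16.58 tcp [0.6183 0.259  0.1075] yaw 29.3 w 0.0853 F [-0.5 -0.7  0.5] q6 -0.29
{'x': -2.1776, 'y': -0.2924, 'z': -2.7257, 'rx': -0.0004, 'ry': 0.1628, 'rz': 0.0016}
red 256.0282287597656 204.3084716796875 15.5425443649292 [[ 0.52496051 -0.01484305  0.014     ]] ((255.98353576660156, 204.7999267578125), (28.9154109954834, 30.357664108276367), 94.44647979736328)
yel 239.5 173.2894744873047 14.998946189880371 [[0.59711342 0.02538584 0.014     ]] ((239.02989196777344, 172.858642578125), (27.82608413696289, 29.705785751342773), 28.075607299804688)
blue 274.75 174.375 14.981860160827637 [[ 0.59619091 -0.05744219  0.014     ]] ((275.6617126464844, 173.5030975341797), (25.79314613342285, 30.40862274169922), 130.7052459716797)
```

View pics/top2.png

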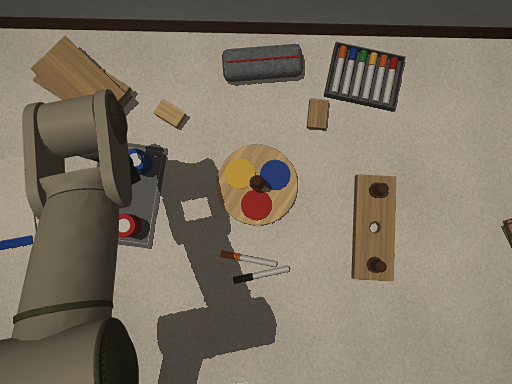

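The top view shows the three coasters bare: yellow (239,173), blue (275,174), red (256,204). They lie on the circle I computed. Red and blue pots are visible upright on the mat; the arm hides yellow. Next is the peg. I'll squeeze it at two yaws 90° apart so that it is centred in both axes.

```bash
python3 -m creep '[{"x":-0.25,"y":-0.1,"z":-0.33,"rx":0,"ry":0,"rz":0,"fingers":1},{"x":-0.5,"y":-0.15,"z":-0.65,"rx":0,"ry":0,"rz":0.001,"fingers":1},{"x":-0.73,"y":-0.2,"z":-0.91,"rx":0,"ry":0,"rz":0.001,"fingers":1}]' |head -2
python3 -m creep '[{"x":-0.25,"y":0,"z":-0.33,"rx":0,"ry":0,"rz":0,"fingers":1},{"x":-0.5,"y":0,"z":-0.65,"rx":0,"ry":0,"rz":0,"fingers":1},{"x":-0.73,"y":0,"z":-0.91,"rx":0,"ry":0,"rz":0,"fingers":1}]' |head -2
python3 -m creep '[{"x":-0.25,"y":0,"z":-0.33,"rx":0,"ry":0,"rz":0,"fingers":1},{"x":-0.5,"y":0,"z":-0.65,"rx":0,"ry":0,"rz":0,"fingers":1},{"x":-0.7,"y":0,"z":-0.88,"rx":0,"ry":0,"rz":0,"fingers":1},{"x":-0.7,"y":0,"z":-0.88,"rx":0,"ry":0,"rz":0,"fingers":1}]' |head -2
python3 -c "
from h import *
import math
go([.573,-.0162,.052],math.radians(29.3))"
```

```text
time_s: 16.83
tcp_pos: [0.6022, 0.1654, 0.122]
time_s: 17.08
tcp_pos: [0.586, 0.0715, 0.1205]
time_s: 17.42
tcp_pos: [0.5705, -0.0212, 0.1192]
t 17.42 tcp [ 0.5705 -0.0212  0.1192] yaw 29.0 w 0.0852 F [-0.2 -0.2  0.2] q6 -0.75
{'x': 0.0608, 'y': 0.8401, 'z': 0.0376, 'rx': -0.0008, 'ry': -0.0014, 'rz': -0.0014}
```

```bash
python3 -m creep '[{"x":0.06,"y":0.2,"z":0.04,"rx":-0.001,"ry":0,"rz":-0.001,"fingers":1},{"x":0.06,"y":0.5,"z":0.04,"rx":-0.001,"ry":0,"rz":-0.001,"fingers":1},{"x":0.06,"y":0.8,"z":0.04,"rx":-0.001,"ry":0,"rz":-0.001,"fingers":1},{"x":0.06,"y":0.84,"z":0.04,"rx":-0.001,"ry":0,"rz":-0.001,"fingers":1},{"x":0.06,"y":0.84,"z":0.04,"rx":-0.001,"ry":0,"rz":-0.001,"fingers":1}]' |head -2
python3 -c "
from h import *
import math
go([.573,-.0162,.052],math.radians(29.3))"
```

```text
time_s: 17.83
tcp_pos: [0.5719, -0.0154, 0.0504]
t 17.83 tcp [ 0.5719 -0.0154  0.0504] yaw 29.1 w 0.0854 F [ 0.8 -0.4  0.3] q6 -0.74
{'x': 0.0068, 'y': -0.0207, 'z': -0.0157, 'rx': -0.0007, 'ry': -0.0013, 'rz': -0.0014}
```

```bash
python3 -m creep '[{"x":0.007,"y":-0.02,"z":-0.016,"rx":-0.001,"ry":-0.001,"rz":-0.0015,"fingers":0.6},{"x":0.007,"y":-0.02,"z":-0.016,"rx":-0.001,"ry":-0.001,"rz":-0.0015,"fingers":0.2},{"x":0.007,"y":-0.02,"z":-0.016,"rx":-0.001,"ry":-0.001,"rz":-0.0015,"fingers":-0.1},{"x":0.007,"y":-0.02,"z":-0.016,"rx":-0.001,"ry":-0.001,"rz":-0.0015,"fingers":-0.3},{"x":0.007,"y":-0.02,"z":-0.016,"rx":-0.001,"ry":-0.001,"rz":-0.0015,"fingers":-0.45},{"x":0.007,"y":-0.02,"z":-0.016,"rx":-0.001,"ry":-0.001,"rz":-0.0015,"fingers":-0.5},{"x":0.007,"y":-0.02,"z":-0.016,"rx":-0.001,"ry":-0.001,"rz":-0.0015,"fingers":-0.5}]'
python3 -m creep '[{"x":0,"y":0,"z":0,"rx":0,"ry":0,"rz":0,"fingers":-0.2},{"x":0,"y":0,"z":0,"rx":0,"ry":0,"rz":0,"fingers":0.2},{"x":0,"y":0,"z":0,"rx":0,"ry":0,"rz":0,"fingers":0.4},{"x":0,"y":0,"z":0,"rx":0,"ry":0,"rz":0,"fingers":0.4}]'
python3 -c "
from h import *
import math
go([.573,-.0162,.052],math.radians(29.3-89.9))"
```

```text
time_s: 18.42
tcp_pos: [0.5733, -0.0163, 0.0527]
ee_rot: [[0.872, 0.002, -0.489], [0.489, -0.001, 0.872], [0.001, -1.0, -0.002]]
force: [-1.0, 0.7, 5.5]
grip_width: 0.0227
time_s: 18.75
tcp_pos: [0.5732, -0.0163, 0.0526]
ee_rot: [[0.873, 0.002, -0.489], [0.489, -0.001, 0.873], [0.001, -1.0, -0.002]]
force: [0.6, 0.6, -0.1]
grip_width: 0.06
t 18.75 tcp [ 0.5732 -0.0163  0.0526] yaw 29.2 w 0.06 F [ 0.6  0.6 -0.1] q6 -0.74
{'x': -0.0021, 'y': 0.0071, 'z': 0.0023, 'rx': 0.0001, 'ry': 0.4992, 'rz': 0.0007}
```

```bash
python3 -m creep '[{"x":0,"y":0,"z":0,"rx":0,"ry":0.039,"rz":0,"fingers":0.4},{"x":0,"y":0,"z":0,"rx":0,"ry":0.078,"rz":0,"fingers":0.4},{"x":0,"y":0,"z":0,"rx":0,"ry":0.117,"rz":0,"fingers":0.4},{"x":0,"y":0,"z":0,"rx":0,"ry":0.156,"rz":0,"fingers":0.4},{"x":0,"y":0,"z":0,"rx":0,"ry":0.195,"rz":0,"fingers":0.4},{"x":0,"y":0,"z":0,"rx":0,"ry":0.234,"rz":0,"fingers":0.4},{"x":0,"y":0,"z":0,"rx":0,"ry":0.273,"rz":0,"fingers":0.4},{"x":0,"y":0,"z":0,"rx":0,"ry":0.312,"rz":0,"fingers":0.4},{"x":0,"y":0,"z":0,"rx":0,"ry":0.351,"rz":0,"fingers":0.4},{"x":0,"y":0,"z":0,"rx":0,"ry":0.39,"rz":0,"fingers":0.4},{"x":0,"y":0,"z":0,"rx":0,"ry":0.43,"rz":0,"fingers":0.4},{"x":0,"y":0,"z":0,"rx":0,"ry":0.46,"rz":0,"fingers":0.4}]'
python3 -c "
from h import *
import math
go([.5733,-.0163,.0525],math.radians(-60))"
```

```text
time_s: 19.75
tcp_pos: [0.5732, -0.0162, 0.0524]
ee_rot: [[0.589, 0.001, 0.808], [-0.808, -0.001, 0.589], [0.001, -1.0, 0.001]]
force: [-0.2, 0.7, -0.9]
grip_width: 0.0599
t 19.75 tcp [ 0.5732 -0.0162  0.0524] yaw -53.9 w 0.0599 F [-0.2  0.7 -0.9] q6 0.71
{'x': 0.0015, 'y': -0.0014, 'z': 0.0006, 'rx': -0.0002, 'ry': 0.0338, 'rz': 0.0004}
```

Now grip at this yaw and lift.

```bash
python3 -m creep '[{"x":0.0015,"y":0,"z":0,"rx":0,"ry":0.02,"rz":0,"fingers":0.2},{"x":0.0015,"y":0,"z":0,"rx":0,"ry":0.034,"rz":0,"fingers":-0.1},{"x":0.0015,"y":0,"z":0,"rx":0,"ry":0.034,"rz":0,"fingers":-0.3},{"x":0.0015,"y":0,"z":0,"rx":0,"ry":0.034,"rz":0,"fingers":-0.45},{"x":0.0015,"y":0,"z":0,"rx":0,"ry":0.034,"rz":0,"fingers":-1},{"x":0.0015,"y":0,"z":0,"rx":0,"ry":0.034,"rz":0,"fingers":-1},{"x":0.0015,"y":0,"z":0,"rx":0,"ry":0.034,"rz":0,"fingers":-1}]'
python3 -m creep '[{"x":0,"y":-0.2,"z":0,"rx":0,"ry":0,"rz":0,"fingers":-1},{"x":0,"y":-0.5,"z":0,"rx":0,"ry":0,"rz":0,"fingers":-1},{"x":0,"y":-0.8,"z":0,"rx":0,"ry":0,"rz":0,"fingers":-1},{"x":0,"y":-1,"z":0,"rx":0,"ry":0,"rz":0,"fingers":-1},{"x":0,"y":-1,"z":0,"rx":0,"ry":0,"rz":0,"fingers":-1}]'
python3 - <<'E'
from h import *
import math
go([.477,-.2885,.13],math.radians(-60))
c=manip.capture("top");im=c["frame"]
g=cv2.cvtColor(im,cv2.COLOR_RGB2HSV)
sub=g[215:240,362:388]; m=((sub[:,:,1]<60)&(sub[:,:,2]>120)).astype(np.uint8)
n,l,st,ce=cv2.connectedComponentsWithStats(m);print([(ce[i]+[362,215],st[i]) for i in range(1,n)])
E
```

```text
time_s: 20.33
tcp_pos: [0.5733, -0.0164, 0.0524]
ee_rot: [[0.5, 0.001, 0.866], [-0.866, -0.001, 0.5], [0.001, -1.0, 0.001]]
force: [0.0, 0.2, 1.1]
grip_width: 0.0225
time_s: 20.75
tcp_pos: [0.5745, -0.0166, 0.1356]
ee_rot: [[0.5, 0.007, 0.866], [-0.866, -0.002, 0.501], [0.006, -1.0, 0.005]]
force: [-0.2, 0.3, -1.0]
grip_width: 0.0227
t 20.75 tcp [ 0.5745 -0.0166  0.1356] yaw -60.0 w 0.0227 F [-0.2  0.3 -1. ] q6 0.81
{'x': 2.3324, 'y': 0.069, 'z': -2.7571, 'rx': -0.0017, 'ry': 0.0002, 'rz': 0.0018}
[(array([373.30434783, 227.17391304]), array([ 8,  8,  7,  9, 46], dtype=int32))]
```

```bash
python3 -m creep '[{"x":0.17,"y":0,"z":-0.23,"rx":0,"ry":0,"rz":0.002,"fingers":-1},{"x":0.38,"y":0,"z":-0.55,"rx":-0.002,"ry":0,"rz":0.002,"fingers":-1},{"x":0.58,"y":0,"z":-0.85,"rx":-0.002,"ry":0,"rz":0.002,"fingers":-1}]' |head -2
python3 -m creep '[{"x":0.2,"y":-0.05,"z":-0.28,"rx":0,"ry":0,"rz":0,"fingers":-1},{"x":0.39,"y":-0.1,"z":-0.57,"rx":0,"ry":0,"rz":0,"fingers":-1},{"x":0.58,"y":-0.1,"z":-0.85,"rx":0,"ry":0,"rz":0,"fingers":-1}]' |head -2
python3 -m creep '[{"x":0.2,"y":-0.05,"z":-0.28,"rx":0,"ry":0,"rz":0,"fingers":-1},{"x":0.39,"y":-0.1,"z":-0.57,"rx":0,"ry":0,"rz":0,"fingers":-1},{"x":0.58,"y":-0.1,"z":-0.85,"rx":0,"ry":0,"rz":0,"fingers":-1}]' |head -2
python3 -m creep '[{"x":0.2,"y":0,"z":-0.28,"rx":0,"ry":0,"rz":0,"fingers":-1},{"x":0.39,"y":0,"z":-0.57,"rx":0,"ry":0,"rz":0,"fingers":-1},{"x":0.5,"y":0,"z":-0.8,"rx":0,"ry":0,"rz":0,"fingers":-1},{"x":0.5,"y":0,"z":-0.8,"rx":0,"ry":0,"rz":0,"fingers":-1},{"x":0.5,"y":0,"z":-0.8,"rx":0,"ry":0,"rz":0,"fingers":-1}]' |head -2
python3 - <<'E'
from h import *
import math
go([.477,-.2885,.13],math.radians(-60))
s=manip.sense();c=manip.capture("wrist");im=c["frame"];cv2.imwrite("pics/w2.png",im[:,:,::-1])
np.savez("w2.npz",im=im,K=c["intrinsics"],T=wristT(c,s),rz=c["range_z"])
E
```

```text
time_s: 21.05
tcp_pos: [0.5369, -0.0909, 0.1318]
time_s: 21.3
tcp_pos: [0.5003, -0.1661, 0.1389]
time_s: 21.55
tcp_pos: [0.4637, -0.2414, 0.146]
time_s: 21.97
tcp_pos: [0.4276, -0.3083, 0.1446]
t 21.97 tcp [ 0.4276 -0.3083  0.1446] yaw -60.0 w 0.0225 F [ 0.1  0.2 -0.3] q6 0.2
{'x': 0.0968, 'y': 0.1769, 'z': 0.6594, 'rx': 0.0023, 'ry': 0.0002, 'rz': -0.0034}
```

View pics/w2.png

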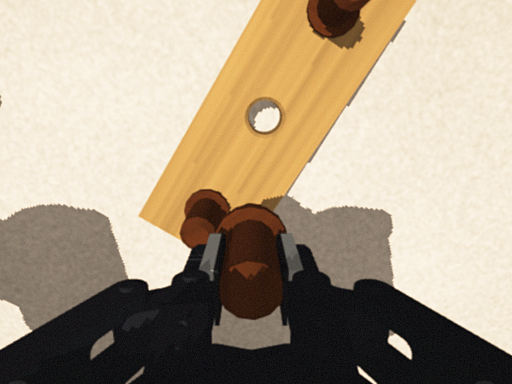

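The wrist view shows the bore mouth at about (265,116). The held peg, at (251,262), is between the pads.

Run:
```python
from h import *
d=np.load("w2.npz");im=d["im"];c=dict(intrinsics=d["K"]);T=d["T"]
H,S,V=cv2.split(cv2.cvtColor(im,cv2.COLOR_RGB2HSV))
print(im[116,225:300:4].tolist())
pine=((S>75)&(V>150)).astype(np.uint8)
sub=1-pine;sub[:90]=0;sub[145:]=0;sub[:,:235]=0;sub[:,295:]=0
k=max(cv2.findContours(sub,0,1)[0],key=cv2.contourArea)
e=cv2.fitEllipse(k);print(e,cv2.minEnclosingCircle(k))
w=plane(c,k[:,0,:],.028,T);E=cv2.fitEllipse((w[:,:2]*1000).astype(np.float32));print("bore plane .028",E)
w=plane(c,k[:,0,:],.0255,T);print("bore plane .0255",cv2.fitEllipse((w[:,:2]*1000).astype(np.float32)))
cv2.imwrite("pics/bore.png",cv2.resize(im[80:160,220:320],None,fx=6,fy=6,interpolation=0)[:,:,::-1])
c=manip.capture("top");im=c["frame"]
cv2.imwrite("pics/boretop.png",cv2.resize(im[165:290,345:405],None,fx=4.6,fy=4.6,interpolation=0)[:,:,::-1])
```

```text
[[226, 173, 100], [227, 177, 98], [220, 170, 93], [219, 169, 90], [226, 174, 95], [176, 129, 70], [136, 120, 103], [141, 127, 110], [252, 243, 226], [250, 243, 227], [247, 238, 222], [248, 240, 227], [245, 234, 216], [252, 246, 233], [127, 90, 47], [199, 148, 80], [222, 169, 89], [230, 179, 96], [232, 185, 98]]
((264.19476318359375, 116.54573059082031), (33.144248962402344, 34.03649139404297), 117.32725524902344) ((263.5, 116.0), 18.062490463256836)
bore plane .028 ((478.5610656738281, -290.1694641113281), (23.97515106201172, 25.176380157470703), 10.507574081420898)
bore plane .0255 ((478.4838562011719, -290.2960205078125), (24.207487106323242, 25.42035484313965), 10.507645606994629)
```

View pics/bore.png

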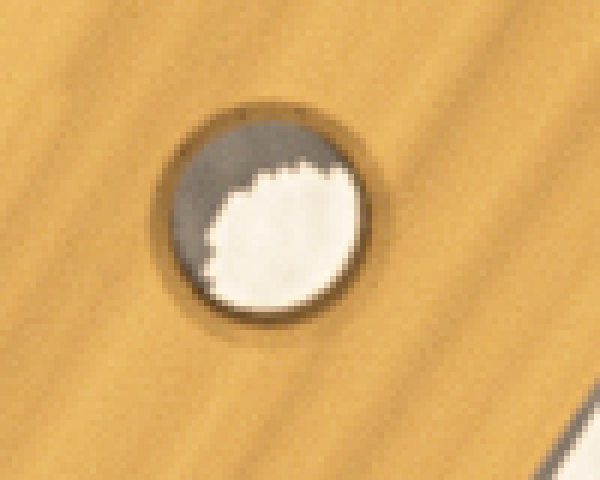

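View pics/boretop.png

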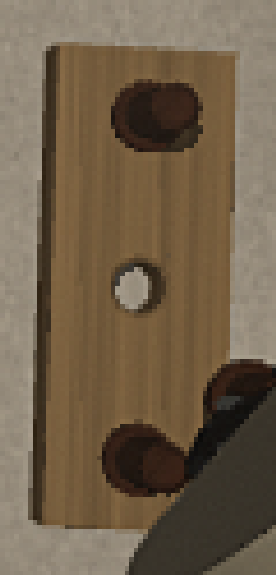

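Run:
```python
from h import *
d=np.load("w2.npz");im=d["im"];c=dict(intrinsics=d["K"]);T=d["T"]
print("wrist ring",plane(c,[265.2,117],.028,T), plane(c,[264.2,116.5],.028,T))
# wrist calibration offset from first view: peg-frame check using held peg collar silhouette
H,S,V=cv2.split(cv2.cvtColor(im,cv2.COLOR_RGB2HSV))
m=((H<12)|(H>172))&(S>100)&(V>30)
for v in (215,225,275,290,300,310):
    r=np.flatnonzero(m[v,200:310])+200; print(v,r.min(),r.max(),(r.min()+r.max())/2)
s=manip.sense();p=np.array(s["tcp_pos"]);R=np.array(s["ee_rot"])
# project the tool axis points for comparison
for zt in (-.06,-.035,0,.02,.035):
    q=T[:3,:3].T@(p+R@[0,zt,0]-T[:3,3]);print(zt,(c["intrinsics"]@q/q[2])[:2])
c=manip.capture("top");im=c["frame"]
print("top ring",plane(c,[374.8,227.2],.028))
g=cv2.cvtColor(im,cv2.COLOR_RGB2GRAY).astype(float)
row=g[195:222,340:410].mean(0);print([(340+i,int(x)) for i,x in enumerate(row)])
col=g[165:290,362:366].mean(1); print([(165+i,int(col[i])) for i in list(range(0,16))+list(range(105,124))])
```

```text
wrist ring [[ 0.47878814 -0.29090397  0.028     ]] [[ 0.47872705 -0.29007908  0.028     ]]
215 200 277 238.5
225 200 283 241.5
275 221 280 250.5
290 219 281 250.0
300 221 281 251.0
310 228 273 250.5
-0.06 [244.87179915 338.58987461]
-0.035 [246.09146188 290.52450432]
0 [247.15410786 248.64696662]
0.02 [247.57461947 232.07513424]
0.035 [247.83306558 221.89009899]
top ring [[ 0.47699798 -0.28779282  0.028     ]]
[(340, 142), (341, 142), (342, 142), (343, 142), (344, 143), (345, 142), (346, 141), (347, 141), (348, 142), (349, 140), (350, 140), (351, 142), (352, 147), (353, 114), (354, 43), (355, 50), (356, 73), (357, 107), (358, 105), (359, 99), (360, 101), (361, 101), (362, 93), (363, 91), (364, 92), (365, 96), (366, 98), (367, 93), (368, 91), (369, 93), (370, 91), (371, 94), (372, 96), (373, 92), (374, 89), (375, 90), (376, 89), (377, 89), (378, 94), (379, 89), (380, 79), (381, 81), (382, 88), (383, 91), (384, 93), (385, 94), (386, 87), (387, 87), (388, 94), (389, 96), (390, 95), (391, 95), (392, 99), (393, 100), (394, 95), (395, 102), (396, 144), (397, 139), (398, 139), (399, 138), (400, 139), (401, 138), (402, 136), (403, 138), (404, 139), (405, 140), (406, 139), (407, 139), (408, 138), (409, 138)]
[(165, 143), (166, 145), (167, 142), (168, 143), (169, 142), (170, 142), (171, 142), (172, 141), (173, 142), (174, 125), (175, 95), (176, 94), (177, 94), (178, 95), (179, 95), (180, 95), (270, 90), (271, 89), (272, 90), (273, 89), (274, 89), (275, 89), (276, 89), (277, 88), (278, 88), (279, 73), (280, 139), (281, 141), (282, 139), (283, 141), (284, 141), (285, 137), (286, 137), (287, 132), (288, 137)]
```

Estimates for the bore:

- **Top camera:** ring at (0.477, -0.288); board edges give (0.4775, -0.289).
- **Wrist camera:** (0.4787, -0.2905). The held peg shows this camera reads about 2 mm too far along tool x. Corrected, it gives about (0.4775, -0.2887).

I'll use (0.4774, -0.2886), well inside the chamfers' lead-in.

```bash
python3 -c "
from h import *
import math
go([.4774,-.2886,.085],math.radians(-60))"
```

```text
t 22.12 tcp [ 0.4287 -0.3071  0.1454] yaw -59.8 w 0.0231 F [ 0.1 -0.2 -0.7] q6 0.2
{'x': 0.1133, 'y': 0.7497, 'z': 0.6482, 'rx': 0.0022, 'ry': 0.0011, 'rz': -0.003}
```

```bash
python3 -m creep '[{"x":0.06,"y":0,"z":0.3,"rx":0.001,"ry":0.001,"rz":-0.002,"fingers":-1},{"x":0.113,"y":0.1,"z":0.6,"rx":0.002,"ry":0.001,"rz":-0.003,"fingers":-1},{"x":0.113,"y":0.3,"z":0.648,"rx":0.002,"ry":0.001,"rz":-0.003,"fingers":-1},{"x":0.113,"y":0.6,"z":0.648,"rx":0.002,"ry":0.001,"rz":-0.003,"fingers":-1},{"x":0.113,"y":0.75,"z":0.648,"rx":0.002,"ry":0.001,"rz":-0.003,"fingers":-1},{"x":0.113,"y":0.75,"z":0.648,"rx":0.002,"ry":0.001,"rz":-0.003,"fingers":-1}]' |head -2
python3 -c "
from h import *
import math
go([.4774,-.2886,.070],math.radians(-60))"
```

```text
time_s: 22.62
tcp_pos: [0.4768, -0.2865, 0.0822]
t 22.62 tcp [ 0.4768 -0.2865  0.0822] yaw -59.9 w 0.0231 F [ 0.3 -0.3 -0.3] q6 0.29
{'x': 0.0276, 'y': 0.1527, 'z': -0.0066, 'rx': 0.0007, 'ry': 0.0007, 'rz': -0.0017}
```

```bash
python3 -m creep '[{"x":0.0276,"y":0.05,"z":-0.0066,"rx":0.0007,"ry":0.0007,"rz":-0.0017,"fingers":-1},{"x":0.0276,"y":0.1,"z":-0.0066,"rx":0.0007,"ry":0.0007,"rz":-0.0017,"fingers":-1},{"x":0.0276,"y":0.15,"z":-0.0066,"rx":0.0007,"ry":0.0007,"rz":-0.0017,"fingers":-1},{"x":0.0276,"y":0.15,"z":-0.0066,"rx":0.0007,"ry":0.0007,"rz":-0.0017,"fingers":-1}]' |head -4
python3 -c "
from h import *
import math
go([.4774,-.2886,.064],math.radians(-60))"
```

```text
time_s: 22.95
tcp_pos: [0.4774, -0.2885, 0.07]
ee_rot: [[0.5, -0.0, 0.866], [-0.866, 0.0, 0.5], [-0.0, -1.0, -0.0]]
force: [-0.6, 1.0, -0.6]
t 22.95 tcp [ 0.4774 -0.2885  0.07  ] yaw -60.0 w 0.0224 F [-0.6  1.  -0.6] q6 0.29
{'x': 0.0017, 'y': 0.0748, 'z': -0.0003, 'rx': 0.0, 'ry': -0.0, 'rz': -0.0001}
```

```bash
python3 -m creep '[{"x":0,"y":0.03,"z":0,"rx":0,"ry":0,"rz":0,"fingers":-1},{"x":0,"y":0.05,"z":0,"rx":0,"ry":0,"rz":0,"fingers":-1},{"x":0,"y":0.05,"z":0,"rx":0,"ry":0,"rz":0,"fingers":-1}]' |sed -n '1,2p;4p'
python3 -m creep '[{"x":0,"y":0.025,"z":0,"rx":0,"ry":0,"rz":0,"fingers":-1},{"x":0,"y":0.05,"z":0,"rx":0,"ry":0,"rz":0,"fingers":-1},{"x":0,"y":0.05,"z":0,"rx":0,"ry":0,"rz":0,"fingers":-1}]'
```

```text
time_s: 23.2
tcp_pos: [0.4774, -0.2886, 0.066]
force: [-0.1, -0.4, -0.8]
time_s: 23.45
tcp_pos: [0.4776, -0.2889, 0.0619]
ee_rot: [[0.5, 0.001, 0.866], [-0.866, -0.001, 0.5], [0.001, -1.0, 0.0]]
force: [1.1, -2.2, -1.1]
grip_width: 0.023
```

The foot is already 6 mm into the bore and side forces are under 3 N. Continuing down.

```bash
python3 -m creep '[{"x":0,"y":0.04,"z":0,"rx":0,"ry":0,"rz":0,"fingers":-1},{"x":0,"y":0.08,"z":0,"rx":0,"ry":0,"rz":0,"fingers":-1},{"x":0,"y":0.1,"z":0,"rx":0,"ry":0,"rz":0,"fingers":-1},{"x":0,"y":0.1,"z":0,"rx":0,"ry":0,"rz":0,"fingers":-1}]' |sed -n '1,2p;4p'
python3 -c "
from h import *
import math
go([.4776,-.2889,.0444],math.radians(-60))"
```

```text
time_s: 23.78
tcp_pos: [0.4776, -0.289, 0.0534]
force: [1.0, -2.1, -2.0]
t 23.78 tcp [ 0.4776 -0.289   0.0534] yaw -60.0 w 0.0227 F [ 1.  -2.1 -2. ] q6 0.29
{'x': -0.0016, 'y': 0.1126, 'z': 0.0008, 'rx': -0.0, 'ry': -0.0001, 'rz': 0.0003}
```

```bash
python3 -m creep '[{"x":0,"y":0.04,"z":0,"rx":0,"ry":0,"rz":0,"fingers":-1},{"x":0,"y":0.07,"z":0,"rx":0,"ry":0,"rz":0,"fingers":-1},{"x":0,"y":0.09,"z":0,"rx":0,"ry":0,"rz":0,"fingers":-1},{"x":0,"y":0.09,"z":0,"rx":0,"ry":0,"rz":0,"fingers":-1}]' |sed -n '1,2p;4p'
python3 -m creep '[{"x":0,"y":0.02,"z":0,"rx":0,"ry":0,"rz":0,"fingers":-1},{"x":0,"y":0.03,"z":0,"rx":0,"ry":0,"rz":0,"fingers":-1},{"x":0,"y":0.03,"z":0,"rx":0,"ry":0,"rz":0,"fingers":-1}]' |sed -n '1,2p;4p'
```

```text
time_s: 24.12
tcp_pos: [0.4776, -0.2891, 0.0459]
force: [0.3, -2.2, -1.4]
time_s: 24.37
tcp_pos: [0.4777, -0.2892, 0.0444]
force: [-1.3, -0.3, 8.8]
```

Collar contact came at TCP z = 0.0444, exactly the predicted height, with 8.8 N. Releasing and backing up.

```bash
python3 -m creep '[{"x":0,"y":0,"z":0,"rx":0,"ry":0,"rz":0,"fingers":-0.2},{"x":0,"y":0,"z":0,"rx":0,"ry":0,"rz":0,"fingers":0.3},{"x":0,"y":0,"z":0,"rx":0,"ry":0,"rz":0,"fingers":0.8},{"x":0,"y":0,"z":0,"rx":0,"ry":0,"rz":0,"fingers":1},{"x":0,"y":0,"z":0,"rx":0,"ry":0,"rz":0,"fingers":1}]' |tail -2
python3 -m creep '[{"x":0,"y":-0.4,"z":0,"rx":0,"ry":0,"rz":0,"fingers":1},{"x":0,"y":-0.8,"z":0,"rx":0,"ry":0,"rz":0,"fingers":1},{"x":0,"y":-1,"z":0,"rx":0,"ry":0,"rz":0,"fingers":1},{"x":0,"y":-1,"z":0,"rx":0,"ry":0,"rz":0,"fingers":1}]' |head -2
python3 - <<'E'
from h import *
import math
go([.6173,.2590,.12],math.radians(29.3))
c=manip.capture("scene");im=c["frame"];cv2.imwrite("pics/s3.png",im[:,:,::-1])
c=manip.capture("top");im=c["frame"];cv2.imwrite("pics/top3.png",im[:,:,::-1])
H,S,V=cv2.split(cv2.cvtColor(im,cv2.COLOR_RGB2HSV))
m=((S<60)&(V>150)).astype(np.uint8);m[:140]=0;m[250:]=0;m[:,:90]=0;m[:,175:]=0
n,l,st,ce=cv2.connectedComponentsWithStats(m)
for i in range(1,n):
    if 60<st[i][4]<300: print(ce[i],st[i][4],plane(c,ce[i],.062),plane(c,ce[i],.062))
E
```

```text
force: [-0.2, 0.2, -0.3]
grip_width: 0.0804
time_s: 25.12
tcp_pos: [0.4788, -0.29, 0.1278]
t 25.12 tcp [ 0.4788 -0.29    0.1278] yaw -60.0 w 0.0853 F [ 0.8  0.5 -0.5] q6 0.29
{'x': -5.0779, 'y': 0.0698, 'z': 4.93, 'rx': 0.0013, 'ry': -0.4961, 'rz': 0.0024}
[134.584 159.112] 125 [[0.61809835 0.25908627 0.062     ]] [[0.61809835 0.25908627 0.062     ]]
[103.95488722 188.91729323] 133 [[0.54976926 0.3239445  0.062     ]] [[0.54976926 0.3239445  0.062     ]]
[122.93430657 225.02919708] 137 [[0.47065755 0.2778555  0.062     ]] [[0.47065755 0.2778555  0.062     ]]
```

View pics/s3.png

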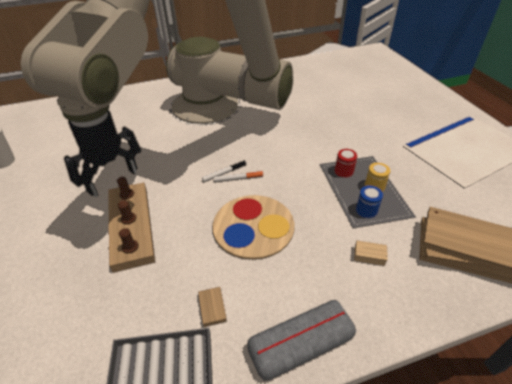

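View pics/top3.png

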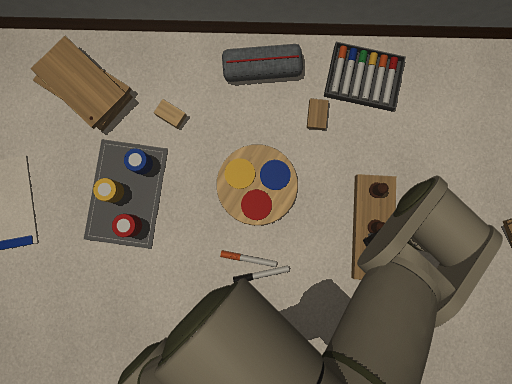

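The scene view shows the new peg seated at (126,212), level with the two fitted ones. In the top view all pots stand on the mat within about 1.5 mm of where I put them. Now returning the pots, red first.

```bash
python3 -m creep '[{"x":-0.35,"y":0,"z":0.2,"rx":0,"ry":0,"rz":0.002,"fingers":1},{"x":-0.7,"y":0,"z":0.4,"rx":0.001,"ry":0,"rz":0.002,"fingers":1},{"x":-1,"y":0,"z":0.55,"rx":0.001,"ry":0,"rz":0.002,"fingers":1}]' |head -2
python3 -m creep '[{"x":-0.4,"y":0,"z":0.22,"rx":0,"ry":0,"rz":0,"fingers":1},{"x":-0.8,"y":0,"z":0.44,"rx":0,"ry":0,"rz":0,"fingers":1},{"x":-1,"y":0,"z":0.55,"rx":0,"ry":0,"rz":0,"fingers":1}]' |head -2
python3 -m creep '[{"x":-0.4,"y":0,"z":0.22,"rx":0,"ry":0,"rz":0,"fingers":1},{"x":-0.8,"y":0,"z":0.44,"rx":0,"ry":0,"rz":0,"fingers":1},{"x":-1,"y":0,"z":0.55,"rx":0,"ry":0,"rz":0,"fingers":1}]' |head -2
python3 -m creep '[{"x":-0.4,"y":0,"z":0.22,"rx":0,"ry":0,"rz":0,"fingers":1},{"x":-0.8,"y":0,"z":0.44,"rx":0,"ry":0,"rz":0,"fingers":1},{"x":-1,"y":0,"z":0.55,"rx":0,"ry":0,"rz":0,"fingers":1}]' |head -2
python3 -m creep '[{"x":-0.4,"y":0,"z":0.22,"rx":0,"ry":0,"rz":0,"fingers":1},{"x":-0.8,"y":0,"z":0.44,"rx":0,"ry":0,"rz":0,"fingers":1},{"x":-1,"y":0,"z":0.55,"rx":0,"ry":0,"rz":0,"fingers":1}]' |head -2
python3 -c "
from h import *
import math
go([.4696,.2764,.12],math.radians(-90.6))"
```

```text
time_s: 25.47
tcp_pos: [0.4746, -0.1957, 0.1221]
time_s: 25.72
tcp_pos: [0.4712, -0.1007, 0.1213]
time_s: 25.97
tcp_pos: [0.4676, -0.0061, 0.1209]
time_s: 26.22
tcp_pos: [0.4639, 0.0884, 0.1206]
time_s: 26.47
tcp_pos: [0.4602, 0.1826, 0.1203]
t 26.47 tcp [0.4602 0.1826 0.1203] yaw -59.7 w 0.0854 F [-0.5 -1.1 -0.4] q6 1.16
{'x': -0.952, 'y': 0.0186, 'z': 0.694, 'rx': 0.0041, 'ry': 0.1719, 'rz': -0.0057}
```

```bash
python3 -m creep '[{"x":-0.4,"y":0,"z":0.3,"rx":0.002,"ry":0.038,"rz":-0.003,"fingers":1},{"x":-0.8,"y":0,"z":0.6,"rx":0.004,"ry":0.076,"rz":-0.005,"fingers":1},{"x":-0.952,"y":0,"z":0.694,"rx":0.004,"ry":0.115,"rz":-0.006,"fingers":1},{"x":-0.952,"y":0,"z":0.694,"rx":0.004,"ry":0.15,"rz":-0.006,"fingers":1},{"x":-0.952,"y":0,"z":0.694,"rx":0.004,"ry":0.172,"rz":-0.006,"fingers":1},{"x":-0.952,"y":0,"z":0.694,"rx":0.004,"ry":0.172,"rz":-0.006,"fingers":1}]' |head -2
python3 -c "
from h import *
import math
go([.4696,.2764,.0248],math.radians(-90.6))"
```

```text
time_s: 26.97
tcp_pos: [0.4687, 0.2767, 0.1197]
t 26.97 tcp [0.4687 0.2767 0.1197] yaw -90.7 w 0.0854 F [ 0.4 -0.2  0.4] q6 1.9
{'x': 0.0008, 'y': 1.1863, 'z': 0.0149, 'rx': 0.0011, 'ry': -0.0006, 'rz': 0.0006}
```

```bash
python3 -m creep '[{"x":0,"y":0.25,"z":0.015,"rx":0.001,"ry":0,"rz":0,"fingers":1},{"x":0,"y":0.55,"z":0.015,"rx":0.001,"ry":0,"rz":0,"fingers":1},{"x":0,"y":0.85,"z":0.015,"rx":0.001,"ry":0,"rz":0,"fingers":1},{"x":0,"y":1,"z":0.015,"rx":0.001,"ry":0,"rz":0,"fingers":1},{"x":0,"y":1,"z":0.015,"rx":0.001,"ry":0,"rz":0,"fingers":1}]' |head -2
python3 -c "
from h import *
import math
go([.4696,.2764,.0248],math.radians(-90.6))"
```

```text
time_s: 27.38
tcp_pos: [0.4678, 0.2755, 0.0363]
t 27.38 tcp [0.4678 0.2755 0.0363] yaw -90.6 w 0.0856 F [ 0.5 -0.2  0.9] q6 1.9
{'x': -0.0124, 'y': 0.1434, 'z': 0.023, 'rx': 0.0022, 'ry': 0.0, 'rz': 0.0013}
```

```bash
python3 -m creep '[{"x":-0.012,"y":0.08,"z":0.023,"rx":0.002,"ry":0,"rz":0.001,"fingers":1},{"x":-0.012,"y":0.14,"z":0.023,"rx":0.002,"ry":0,"rz":0.001,"fingers":1},{"x":-0.012,"y":0.14,"z":0.023,"rx":0.002,"ry":0,"rz":0.001,"fingers":0.4},{"x":-0.012,"y":0.14,"z":0.023,"rx":0.002,"ry":0,"rz":0.001,"fingers":0},{"x":-0.012,"y":0.14,"z":0.023,"rx":0.002,"ry":0,"rz":0.001,"fingers":-1},{"x":-0.012,"y":0.14,"z":0.023,"rx":0.002,"ry":0,"rz":0.001,"fingers":-1},{"x":-0.012,"y":0.14,"z":0.023,"rx":0.002,"ry":0,"rz":0.001,"fingers":-1}]'
python3 -m creep '[{"x":0,"y":-0.2,"z":0,"rx":0,"ry":0,"rz":0,"fingers":-1},{"x":0,"y":-0.5,"z":0,"rx":0,"ry":0,"rz":0,"fingers":-1},{"x":0,"y":-0.8,"z":0,"rx":0,"ry":0,"rz":0,"fingers":-1},{"x":0,"y":-1,"z":0,"rx":0,"ry":0,"rz":0,"fingers":-1},{"x":0,"y":-1,"z":0,"rx":0,"ry":0,"rz":0,"fingers":-1}]' |tail -2
python3 -c "
from h import *
import math
go([.5258,-.0156,.06],math.radians(-90.6))"
```

```text
time_s: 27.97
tcp_pos: [0.4701, 0.2765, 0.0259]
ee_rot: [[-0.01, 0.001, 1.0], [-1.0, -0.001, -0.01], [0.001, -1.0, 0.001]]
force: [0.5, -1.1, 5.6]
grip_width: 0.0508
force: [0.3, 0.5, -0.6]
grip_width: 0.0511
t 28.38 tcp [0.4713 0.2771 0.1091] yaw -90.6 w 0.0511 F [ 0.3  0.5 -0.6] q6 1.9
{'x': 3.6526, 'y': 0.6133, 'z': 0.7138, 'rx': -0.0022, 'ry': 0.0001, 'rz': -0.0005}
```

```bash
python3 -m creep '[{"x":0.25,"y":0,"z":0.05,"rx":0,"ry":0,"rz":0,"fingers":-1},{"x":0.55,"y":0,"z":0.1,"rx":-0.002,"ry":0,"rz":0,"fingers":-1},{"x":0.91,"y":0,"z":0.18,"rx":-0.002,"ry":0,"rz":0,"fingers":-1}]' |head -2
python3 -m creep '[{"x":0.33,"y":0,"z":0.06,"rx":0,"ry":0,"rz":0,"fingers":-1},{"x":0.65,"y":0,"z":0.12,"rx":0,"ry":0,"rz":0,"fingers":-1},{"x":0.91,"y":0,"z":0.18,"rx":0,"ry":0,"rz":0,"fingers":-1}]' |head -2
python3 -m creep '[{"x":0.33,"y":0,"z":0.06,"rx":0,"ry":0,"rz":0,"fingers":-1},{"x":0.65,"y":0,"z":0.12,"rx":0,"ry":0,"rz":0,"fingers":-1},{"x":0.91,"y":0,"z":0.18,"rx":0,"ry":0,"rz":0,"fingers":-1}]' |head -2
python3 -m creep '[{"x":0.33,"y":0,"z":0.06,"rx":0,"ry":0,"rz":0,"fingers":-1},{"x":0.65,"y":0,"z":0.12,"rx":0,"ry":0,"rz":0,"fingers":-1},{"x":0.88,"y":0,"z":0.17,"rx":0,"ry":0,"rz":0,"fingers":-1},{"x":0.88,"y":0,"z":0.17,"rx":0,"ry":0,"rz":0,"fingers":-1}]' |head -2
python3 -c "
from h import *
import math
go([.5258,-.0156,.055],math.radians(-90.6))"
```

```text
time_s: 28.63
tcp_pos: [0.4843, 0.204, 0.1082]
time_s: 28.88
tcp_pos: [0.4976, 0.1294, 0.107]
time_s: 29.13
tcp_pos: [0.511, 0.0548, 0.1058]
time_s: 29.47
tcp_pos: [0.5243, -0.0187, 0.1045]
t 29.47 tcp [ 0.5243 -0.0187  0.1045] yaw -90.7 w 0.0505 F [ 0.6 -0.4 -1.1] q6 1.32
{'x': -0.038, 'y': 0.6189, 'z': 0.0214, 'rx': 0.0016, 'ry': -0.0006, 'rz': -0.0003}
```

```bash
python3 -m creep '[{"x":-0.038,"y":0.2,"z":0.021,"rx":0.0016,"ry":0,"rz":0,"fingers":-1},{"x":-0.038,"y":0.45,"z":0.021,"rx":0.0016,"ry":0,"rz":0,"fingers":-1},{"x":-0.038,"y":0.62,"z":0.021,"rx":0.0016,"ry":0,"rz":0,"fingers":-1},{"x":-0.038,"y":0.62,"z":0.021,"rx":0.0016,"ry":0,"rz":0,"fingers":-1}]' |head -2
python3 -c "
from h import *
import math
go([.5258,-.0156,.0381],math.radians(-90.6))"
```

```text
time_s: 29.8
tcp_pos: [0.5238, -0.0146, 0.0518]
t 29.8 tcp [ 0.5238 -0.0146  0.0518] yaw -90.7 w 0.0506 F [ 0.6 -0.3 -0.6] q6 1.33
{'x': 0.0125, 'y': 0.1715, 'z': 0.0264, 'rx': 0.0019, 'ry': -0.0005, 'rz': -0.0008}
```

```bash
python3 -m creep '[{"x":0.012,"y":0.08,"z":0.026,"rx":0.002,"ry":0,"rz":-0.001,"fingers":-1},{"x":0.012,"y":0.14,"z":0.026,"rx":0.002,"ry":0,"rz":-0.001,"fingers":-1},{"x":0.012,"y":0.17,"z":0.026,"rx":0.002,"ry":0,"rz":-0.001,"fingers":-1},{"x":0.012,"y":0.17,"z":0.026,"rx":0.002,"ry":0,"rz":-0.001,"fingers":-1},{"x":0.012,"y":0.175,"z":0.026,"rx":0.002,"ry":0,"rz":-0.001,"fingers":-1}]'
python3 -m creep '[{"x":0,"y":0,"z":0,"rx":0,"ry":0,"rz":0,"fingers":0.2},{"x":0,"y":0,"z":0,"rx":0,"ry":0,"rz":0,"fingers":0.6},{"x":0,"y":0,"z":0,"rx":0,"ry":0,"rz":0,"fingers":1},{"x":0,"y":0,"z":0,"rx":0,"ry":0,"rz":0,"fingers":1}]' |tail -2
python3 -m creep '[{"x":0,"y":-0.4,"z":0,"rx":0,"ry":0,"rz":0,"fingers":1},{"x":0,"y":-0.8,"z":0,"rx":0,"ry":0,"rz":0,"fingers":1},{"x":0,"y":-1,"z":0,"rx":0,"ry":0,"rz":0,"fingers":1},{"x":0,"y":-1,"z":0,"rx":0,"ry":0,"rz":0,"fingers":1}]' |head -2
python3 -c "
from h import *
import math
go([.55,.3228,.12],math.radians(-30.6))"
```

```text
time_s: 30.22
tcp_pos: [0.526, -0.0155, 0.0382]
ee_rot: [[-0.012, 0.001, 1.0], [-1.0, -0.001, -0.012], [0.001, -1.0, 0.001]]
force: [0.3, 0.0, -1.6]
grip_width: 0.0507
force: [0.1, -0.6, -0.6]
grip_width: 0.0843
time_s: 30.88
tcp_pos: [0.5276, -0.0158, 0.122]
t 30.88 tcp [ 0.5276 -0.0158  0.122 ] yaw -90.7 w 0.0854 F [ 0.4 -0.4  0.5] q6 1.33
{'x': -4.2362, 'y': 0.0155, 'z': 0.2289, 'rx': -0.002, 'ry': -0.3338, 'rz': 0.0022}
```

```bash
python3 -m creep '[{"x":-0.4,"y":0,"z":0,"rx":0,"ry":0,"rz":0,"fingers":1},{"x":-0.8,"y":0,"z":0.03,"rx":-0.002,"ry":0,"rz":0.002,"fingers":1},{"x":-1,"y":0,"z":0.06,"rx":-0.002,"ry":0,"rz":0.002,"fingers":1}]' |head -2
python3 -m creep '[{"x":-0.4,"y":0,"z":0,"rx":0,"ry":0,"rz":0,"fingers":1},{"x":-0.8,"y":0,"z":0.03,"rx":0,"ry":0,"rz":0,"fingers":1},{"x":-1,"y":0,"z":0.06,"rx":0,"ry":0,"rz":0,"fingers":1}]' |head -2
python3 -m creep '[{"x":-0.4,"y":0,"z":0,"rx":0,"ry":0,"rz":0,"fingers":1},{"x":-0.8,"y":0,"z":0.03,"rx":0,"ry":0,"rz":0,"fingers":1},{"x":-1,"y":0,"z":0.06,"rx":0,"ry":0,"rz":0,"fingers":1},{"x":-1,"y":0,"z":0.06,"rx":0,"ry":0,"rz":0,"fingers":1}]' |head -2
python3 -c "
from h import *
import math
go([.55,.3228,.12],math.radians(-30.6))"
```

```text
time_s: 31.13
tcp_pos: [0.5329, 0.0664, 0.1212]
time_s: 31.38
tcp_pos: [0.5379, 0.1492, 0.1206]
time_s: 31.72
tcp_pos: [0.5429, 0.2321, 0.1199]
t 31.72 tcp [0.5429 0.2321 0.1199] yaw -90.4 w 0.0854 F [-0.1 -0.2  0.3] q6 1.78
{'x': -1.1342, 'y': 0.0048, 'z': 0.0816, 'rx': -0.0005, 'ry': -0.332, 'rz': -0.0018}
```

```bash
python3 -m creep '[{"x":-0.35,"y":0,"z":0.04,"rx":0,"ry":-0.035,"rz":0,"fingers":1},{"x":-0.7,"y":0,"z":0.08,"rx":0,"ry":-0.07,"rz":-0.001,"fingers":1},{"x":-1,"y":0,"z":0.08,"rx":0,"ry":-0.11,"rz":-0.001,"fingers":1},{"x":-1,"y":0,"z":0.08,"rx":0,"ry":-0.15,"rz":-0.001,"fingers":1},{"x":-1,"y":0,"z":0.08,"rx":0,"ry":-0.19,"rz":-0.002,"fingers":1},{"x":-1,"y":0,"z":0.08,"rx":0,"ry":-0.23,"rz":-0.002,"fingers":1},{"x":-1,"y":0,"z":0.08,"rx":0,"ry":-0.27,"rz":-0.002,"fingers":1},{"x":-1,"y":0,"z":0.08,"rx":0,"ry":-0.31,"rz":-0.002,"fingers":1},{"x":-1,"y":0,"z":0.08,"rx":0,"ry":-0.332,"rz":-0.002,"fingers":1},{"x":-1,"y":0,"z":0.08,"rx":0,"ry":-0.332,"rz":-0.002,"fingers":1}]' |head -2
python3 -c "
from h import *
import math
go([.55,.3228,.0248],math.radians(-30.6))"
```

```text
time_s: 32.55
tcp_pos: [0.5497, 0.3111, 0.1194]
t 32.55 tcp [0.5497 0.3111 0.1194] yaw -30.5 w 0.0852 F [-0.  -0.4 -0. ] q6 0.86
{'x': -0.0719, 'y': 1.1826, 'z': 0.1282, 'rx': 0.0, 'ry': 0.0006, 'rz': 0.0001}
```

```bash
python3 -m creep '[{"x":-0.07,"y":0.1,"z":0.128,"rx":0,"ry":0,"rz":0,"fingers":1},{"x":-0.07,"y":0.35,"z":0.128,"rx":0,"ry":0,"rz":0,"fingers":1},{"x":-0.07,"y":0.7,"z":0.128,"rx":0,"ry":0,"rz":0,"fingers":1},{"x":-0.07,"y":1,"z":0.128,"rx":0,"ry":0,"rz":0,"fingers":1},{"x":-0.07,"y":1,"z":0.128,"rx":0,"ry":0,"rz":0,"fingers":1}]' |head -2
python3 -c "
from h import *
import math
go([.55,.3228,.0248],math.radians(-30.6))"
```

```text
time_s: 32.97
tcp_pos: [0.5475, 0.322, 0.0338]
t 32.97 tcp [0.5475 0.322  0.0338] yaw -30.6 w 0.0855 F [-1.  -0.7 -1.1] q6 0.88
{'x': 0.023, 'y': 0.1119, 'z': 0.0253, 'rx': 0.0024, 'ry': -0.0001, 'rz': -0.0018}
```

```bash
python3 -m creep '[{"x":0.023,"y":0.06,"z":0.025,"rx":0.002,"ry":0,"rz":-0.002,"fingers":1},{"x":0.023,"y":0.11,"z":0.025,"rx":0.002,"ry":0,"rz":-0.002,"fingers":1},{"x":0.023,"y":0.11,"z":0.025,"rx":0.002,"ry":0,"rz":-0.002,"fingers":0.4},{"x":0.023,"y":0.11,"z":0.025,"rx":0.002,"ry":0,"rz":-0.002,"fingers":0},{"x":0.023,"y":0.11,"z":0.025,"rx":0.002,"ry":0,"rz":-0.002,"fingers":-1},{"x":0.023,"y":0.11,"z":0.025,"rx":0.002,"ry":0,"rz":-0.002,"fingers":-1},{"x":0.023,"y":0.11,"z":0.025,"rx":0.002,"ry":0,"rz":-0.002,"fingers":-1}]'
python3 -m creep '[{"x":0,"y":-0.2,"z":0,"rx":0,"ry":0,"rz":0,"fingers":-1},{"x":0,"y":-0.5,"z":0,"rx":0,"ry":0,"rz":0,"fingers":-1},{"x":0,"y":-0.8,"z":0,"rx":0,"ry":0,"rz":0,"fingers":-1},{"x":0,"y":-1,"z":0,"rx":0,"ry":0,"rz":0,"fingers":-1},{"x":0,"y":-1,"z":0,"rx":0,"ry":0,"rz":0,"fingers":-1}]' |tail -2
python3 -c "
from h import *
import math
go([.5981,.0245,.06],math.radians(-30.6))"
```

```text
time_s: 33.55
tcp_pos: [0.5507, 0.323, 0.0263]
ee_rot: [[0.86, 0.002, 0.51], [-0.51, -0.0, 0.86], [0.002, -1.0, 0.001]]
force: [0.6, -0.8, 5.5]
grip_width: 0.0508
force: [1.4, -0.1, -0.2]
grip_width: 0.0502
t 33.97 tcp [0.5518 0.3236 0.1101] yaw -30.6 w 0.0502 F [ 1.4 -0.1 -0.2] q6 0.88
{'x': 2.3987, 'y': 0.6238, 'z': -2.9266, 'rx': -0.0019, 'ry': -0.0002, 'rz': 0.0021}
```

```bash
python3 -m creep '[{"x":0.22,"y":0,"z":-0.28,"rx":0,"ry":0,"rz":0.001,"fingers":-1},{"x":0.5,"y":0,"z":-0.6,"rx":-0.002,"ry":0,"rz":0.002,"fingers":-1},{"x":0.78,"y":0,"z":-0.95,"rx":-0.002,"ry":0,"rz":0.002,"fingers":-1}]' |head -2
python3 -m creep '[{"x":0.28,"y":0,"z":-0.33,"rx":0,"ry":0,"rz":0,"fingers":-1},{"x":0.55,"y":0,"z":-0.66,"rx":0,"ry":0,"rz":0,"fingers":-1},{"x":0.78,"y":0,"z":-0.95,"rx":0,"ry":0,"rz":0,"fingers":-1}]' |head -2
python3 -m creep '[{"x":0.28,"y":0,"z":-0.33,"rx":0,"ry":0,"rz":0,"fingers":-1},{"x":0.55,"y":0,"z":-0.66,"rx":0,"ry":0,"rz":0,"fingers":-1},{"x":0.76,"y":0,"z":-0.94,"rx":0,"ry":0,"rz":0,"fingers":-1},{"x":0.76,"y":0,"z":-0.94,"rx":0,"ry":0,"rz":0,"fingers":-1}]' |head -2
python3 -c "
from h import *
import math
go([.5981,.0245,.055],math.radians(-30.6))"
```

```text
time_s: 34.22
tcp_pos: [0.5663, 0.2259, 0.1089]
time_s: 34.47
tcp_pos: [0.581, 0.1266, 0.1075]
time_s: 34.8
tcp_pos: [0.5953, 0.0261, 0.1062]
t 34.8 tcp [0.5953 0.0261 0.1062] yaw -30.8 w 0.0506 F [ 0.4  1.2 -0.4] q6 0.39
{'x': 0.0419, 'y': 0.6395, 'z': 0.0031, 'rx': 0.0013, 'ry': -0.0014, 'rz': -0.001}
```

```bash
python3 -m creep '[{"x":0.04,"y":0.2,"z":0,"rx":0.001,"ry":-0.001,"rz":-0.001,"fingers":-1},{"x":0.04,"y":0.45,"z":0,"rx":0.001,"ry":-0.001,"rz":-0.001,"fingers":-1},{"x":0.04,"y":0.64,"z":0,"rx":0.001,"ry":-0.001,"rz":-0.001,"fingers":-1},{"x":0.04,"y":0.64,"z":0,"rx":0.001,"ry":-0.001,"rz":-0.001,"fingers":-1}]' |head -2
python3 -c "
from h import *
import math
go([.5981,.0245,.0384],math.radians(-30.6))"
```

```text
time_s: 35.13
tcp_pos: [0.5956, 0.025, 0.051]
t 35.13 tcp [0.5956 0.025  0.051 ] yaw -30.7 w 0.0505 F [-1.1 -0.2 -1.8] q6 0.38
{'x': 0.0311, 'y': 0.1577, 'z': 0.0114, 'rx': 0.0011, 'ry': -0.0004, 'rz': -0.0022}
```

```bash
python3 -m creep '[{"x":0.031,"y":0.07,"z":0.011,"rx":0.001,"ry":0,"rz":-0.002,"fingers":-1},{"x":0.031,"y":0.13,"z":0.011,"rx":0.001,"ry":0,"rz":-0.002,"fingers":-1},{"x":0.031,"y":0.16,"z":0.011,"rx":0.001,"ry":0,"rz":-0.002,"fingers":-1},{"x":0.031,"y":0.16,"z":0.011,"rx":0.001,"ry":0,"rz":-0.002,"fingers":-1}]'
python3 -m creep '[{"x":0,"y":0,"z":0,"rx":0,"ry":0,"rz":0,"fingers":0.2},{"x":0,"y":0,"z":0,"rx":0,"ry":0,"rz":0,"fingers":0.6},{"x":0,"y":0,"z":0,"rx":0,"ry":0,"rz":0,"fingers":1},{"x":0,"y":0,"z":0,"rx":0,"ry":0,"rz":0,"fingers":1}]' |tail -2
python3 -m creep '[{"x":0,"y":-0.4,"z":0,"rx":0,"ry":0,"rz":0,"fingers":1},{"x":0,"y":-0.8,"z":0,"rx":0,"ry":0,"rz":0,"fingers":1},{"x":0,"y":-1,"z":0,"rx":0,"ry":0,"rz":0,"fingers":1},{"x":0,"y":-1,"z":0,"rx":0,"ry":0,"rz":0,"fingers":1}]' |head -2
python3 -c "
from h import *
import math
go([.6173,.2588,.12],math.radians(29.3))"
```

```text
time_s: 35.47
tcp_pos: [0.5982, 0.0247, 0.0386]
ee_rot: [[0.86, -0.0, 0.51], [-0.51, -0.0, 0.86], [-0.0, -1.0, -0.0]]
force: [0.3, 0.4, -1.3]
grip_width: 0.0506
force: [-0.5, -0.7, -0.0]
grip_width: 0.0845
time_s: 36.13
tcp_pos: [0.6001, 0.0245, 0.1231]
t 36.13 tcp [0.6001 0.0245 0.1231] yaw -30.7 w 0.0855 F [ 0.4 -0.6  0.1] q6 0.38
{'x': -1.3084, 'y': 0.0359, 'z': 2.6289, 'rx': 0.0005, 'ry': -0.3331, 'rz': 0.0028}
```

```bash
python3 -m creep '[{"x":-0.2,"y":0,"z":0.4,"rx":0,"ry":0,"rz":0.001,"fingers":1},{"x":-0.36,"y":0,"z":0.75,"rx":0,"ry":0,"rz":0.003,"fingers":1},{"x":-0.45,"y":0,"z":0.92,"rx":0,"ry":0,"rz":0.003,"fingers":1}]' |head -2
python3 -m creep '[{"x":-0.2,"y":0,"z":0.4,"rx":0,"ry":0,"rz":0,"fingers":1},{"x":-0.36,"y":0,"z":0.75,"rx":0,"ry":0,"rz":0,"fingers":1},{"x":-0.45,"y":0,"z":0.92,"rx":0,"ry":0,"rz":0,"fingers":1},{"x":-0.45,"y":0,"z":0.92,"rx":0,"ry":0,"rz":0,"fingers":1}]' |head -2
python3 -c "
from h import *
import math
go([.6173,.2588,.12],math.radians(29.3))"
```

```text
time_s: 36.38
tcp_pos: [0.6065, 0.1088, 0.1224]
time_s: 36.72
tcp_pos: [0.6123, 0.1933, 0.1217]
t 36.72 tcp [0.6123 0.1933 0.1217] yaw -30.4 w 0.0855 F [-0.1 -0.2 -1.5] q6 0.65
{'x': -0.3605, 'y': 0.0244, 'z': 0.7374, 'rx': -0.0015, 'ry': -0.3316, 'rz': -0.0006}
```

```bash
python3 -m creep '[{"x":-0.18,"y":0,"z":0.37,"rx":0,"ry":-0.035,"rz":0,"fingers":1},{"x":-0.36,"y":0,"z":0.737,"rx":0,"ry":-0.07,"rz":0,"fingers":1},{"x":-0.36,"y":0,"z":0.737,"rx":0,"ry":-0.11,"rz":0,"fingers":1},{"x":-0.36,"y":0,"z":0.737,"rx":0,"ry":-0.15,"rz":0,"fingers":1},{"x":-0.36,"y":0,"z":0.737,"rx":-0.001,"ry":-0.19,"rz":0,"fingers":1},{"x":-0.36,"y":0,"z":0.737,"rx":-0.001,"ry":-0.23,"rz":0,"fingers":1},{"x":-0.36,"y":0,"z":0.737,"rx":-0.001,"ry":-0.27,"rz":0,"fingers":1},{"x":-0.36,"y":0,"z":0.737,"rx":-0.001,"ry":-0.31,"rz":0,"fingers":1},{"x":-0.36,"y":0,"z":0.737,"rx":-0.001,"ry":-0.332,"rz":0,"fingers":1},{"x":-0.36,"y":0,"z":0.737,"rx":-0.001,"ry":-0.332,"rz":0,"fingers":1}]' |head -2
python3 -c "
from h import *
import math
go([.6173,.2588,.0248],math.radians(29.3))"
```

```text
time_s: 37.55
tcp_pos: [0.6174, 0.2573, 0.1214]
t 37.55 tcp [0.6174 0.2573 0.1214] yaw 29.5 w 0.0855 F [-0.8  0.6 -0.4] q6 -0.3
{'x': 0.0098, 'y': 1.2073, 'z': 0.0145, 'rx': -0.0007, 'ry': 0.0008, 'rz': -0.0006}
```

```bash
python3 -m creep '[{"x":0.01,"y":0.2,"z":0.0145,"rx":-0.001,"ry":0,"rz":0,"fingers":1},{"x":0.01,"y":0.5,"z":0.0145,"rx":-0.001,"ry":0,"rz":0,"fingers":1},{"x":0.01,"y":0.8,"z":0.0145,"rx":-0.001,"ry":0,"rz":0,"fingers":1},{"x":0.01,"y":1,"z":0.0145,"rx":-0.001,"ry":0,"rz":0,"fingers":1},{"x":0.01,"y":1,"z":0.0145,"rx":-0.001,"ry":0,"rz":0,"fingers":1}]' |head -2
python3 -c "
from h import *
import math
go([.6173,.2588,.0248],math.radians(29.3))"
```

```text
time_s: 37.97
tcp_pos: [0.6155, 0.2574, 0.0373]
t 37.97 tcp [0.6155 0.2574 0.0373] yaw 29.3 w 0.0853 F [ 0.1 -0.9 -0.2] q6 -0.29
{'x': 0.0294, 'y': 0.1557, 'z': 0.0049, 'rx': -0.0003, 'ry': -0.0002, 'rz': -0.0028}
```

```bash
python3 -m creep '[{"x":0.029,"y":0.08,"z":0.005,"rx":0,"ry":0,"rz":-0.003,"fingers":1},{"x":0.029,"y":0.15,"z":0.005,"rx":0,"ry":0,"rz":-0.003,"fingers":1},{"x":0.029,"y":0.15,"z":0.005,"rx":0,"ry":0,"rz":-0.003,"fingers":0.4},{"x":0.029,"y":0.15,"z":0.005,"rx":0,"ry":0,"rz":-0.003,"fingers":0},{"x":0.029,"y":0.15,"z":0.005,"rx":0,"ry":0,"rz":-0.003,"fingers":-1},{"x":0.029,"y":0.15,"z":0.005,"rx":0,"ry":0,"rz":-0.003,"fingers":-1},{"x":0.029,"y":0.15,"z":0.005,"rx":0,"ry":0,"rz":-0.003,"fingers":-1}]'
python3 -m creep '[{"x":0,"y":-0.2,"z":0,"rx":0,"ry":0,"rz":0,"fingers":-1},{"x":0,"y":-0.5,"z":0,"rx":0,"ry":0,"rz":0,"fingers":-1},{"x":0,"y":-0.8,"z":0,"rx":0,"ry":0,"rz":0,"fingers":-1},{"x":0,"y":-1,"z":0,"rx":0,"ry":0,"rz":0,"fingers":-1},{"x":0,"y":-1,"z":0,"rx":0,"ry":0,"rz":0,"fingers":-1}]' |tail -2
python3 -c "
from h import *
import math
go([.597,-.0587,.12],math.radians(29.3))"
```

```text
time_s: 38.55
tcp_pos: [0.6179, 0.259, 0.0265]
ee_rot: [[0.872, 0.002, -0.489], [0.489, 0.001, 0.872], [0.003, -1.0, 0.0]]
force: [0.2, -0.5, 5.0]
grip_width: 0.051
force: [0.2, -0.7, -1.2]
grip_width: 0.0506
t 38.97 tcp [0.6191 0.2592 0.1103] yaw 29.3 w 0.0506 F [ 0.2 -0.7 -1.2] q6 -0.29
{'x': -2.1824, 'y': -0.1355, 'z': -3.3324, 'rx': 0.0005, 'ry': -0.0002, 'rz': 0.0028}
```

```bash
python3 -m creep '[{"x":-0.14,"y":-0.1,"z":-0.21,"rx":0,"ry":0,"rz":0.001,"fingers":-1},{"x":-0.35,"y":-0.2,"z":-0.53,"rx":0,"ry":0,"rz":0.003,"fingers":-1},{"x":-0.54,"y":-0.3,"z":-0.82,"rx":0,"ry":0,"rz":0.003,"fingers":-1}]' |head -2
python3 -m creep '[{"x":-0.18,"y":0,"z":-0.28,"rx":0,"ry":0,"rz":0,"fingers":-1},{"x":-0.36,"y":0,"z":-0.55,"rx":0,"ry":0,"rz":0,"fingers":-1},{"x":-0.54,"y":0,"z":-0.82,"rx":0,"ry":0,"rz":0,"fingers":-1}]' |head -2
python3 -m creep '[{"x":-0.18,"y":0,"z":-0.28,"rx":0,"ry":0,"rz":0,"fingers":-1},{"x":-0.36,"y":0,"z":-0.55,"rx":0,"ry":0,"rz":0,"fingers":-1},{"x":-0.54,"y":0,"z":-0.82,"rx":0,"ry":0,"rz":0,"fingers":-1}]' |head -2
python3 -m creep '[{"x":-0.18,"y":0,"z":-0.28,"rx":0,"ry":0,"rz":0,"fingers":-1},{"x":-0.36,"y":0,"z":-0.55,"rx":0,"ry":0,"rz":0,"fingers":-1},{"x":-0.5,"y":0,"z":-0.77,"rx":0,"ry":0,"rz":0,"fingers":-1},{"x":-0.5,"y":0,"z":-0.77,"rx":0,"ry":0,"rz":0,"fingers":-1}]' |head -2
python3 -c "
from h import *
import math
go([.597,-.0587,.055],math.radians(29.3))"
```

```text
time_s: 39.22
tcp_pos: [0.6125, 0.1801, 0.1327]
time_s: 39.47
tcp_pos: [0.6061, 0.1006, 0.1315]
time_s: 39.72
tcp_pos: [0.5997, 0.021, 0.1302]
time_s: 40.05
tcp_pos: [0.5944, -0.0558, 0.1289]
t 40.05 tcp [ 0.5944 -0.0558  0.1289] yaw 29.1 w 0.051 F [ 0.5  0.2 -2. ] q6 -0.8
{'x': 0.0184, 'y': 0.9233, 'z': -0.0495, 'rx': -0.0007, 'ry': -0.001, 'rz': -0.0027}
```

```bash
python3 -m creep '[{"x":0.018,"y":0.2,"z":-0.05,"rx":-0.001,"ry":-0.001,"rz":-0.002,"fingers":-1},{"x":0.018,"y":0.5,"z":-0.05,"rx":-0.001,"ry":-0.001,"rz":-0.003,"fingers":-1},{"x":0.018,"y":0.8,"z":-0.05,"rx":-0.001,"ry":-0.001,"rz":-0.003,"fingers":-1},{"x":0.018,"y":0.92,"z":-0.05,"rx":-0.001,"ry":-0.001,"rz":-0.003,"fingers":-1},{"x":0.018,"y":0.92,"z":-0.05,"rx":-0.001,"ry":-0.001,"rz":-0.003,"fingers":-1}]' |head -2
python3 -c "
from h import *
import math
go([.597,-.0587,.0387],math.radians(29.3))"
```

```text
time_s: 40.47
tcp_pos: [0.5955, -0.0579, 0.0524]
t 40.47 tcp [ 0.5955 -0.0579  0.0524] yaw 29.3 w 0.0504 F [ 0.7  1.2 -2.2] q6 -0.81
{'x': 0.0121, 'y': 0.1708, 'z': -0.0189, 'rx': -0.001, 'ry': 0.0001, 'rz': -0.001}
```

```bash
python3 -m creep '[{"x":0.012,"y":0.08,"z":-0.019,"rx":-0.001,"ry":0,"rz":-0.001,"fingers":-1},{"x":0.012,"y":0.14,"z":-0.019,"rx":-0.001,"ry":0,"rz":-0.001,"fingers":-1},{"x":0.012,"y":0.173,"z":-0.019,"rx":-0.001,"ry":0,"rz":-0.001,"fingers":-1},{"x":0.012,"y":0.173,"z":-0.019,"rx":-0.001,"ry":0,"rz":-0.001,"fingers":-1}]'
python3 -m creep '[{"x":0,"y":0,"z":0,"rx":0,"ry":0,"rz":0,"fingers":0.2},{"x":0,"y":0,"z":0,"rx":0,"ry":0,"rz":0,"fingers":0.6},{"x":0,"y":0,"z":0,"rx":0,"ry":0,"rz":0,"fingers":1},{"x":0,"y":0,"z":0,"rx":0,"ry":0,"rz":0,"fingers":1}]' |tail -2
python3 -m creep '[{"x":0,"y":-0.4,"z":0,"rx":0,"ry":0,"rz":0,"fingers":1},{"x":0,"y":-0.8,"z":0,"rx":0,"ry":0,"rz":0,"fingers":1},{"x":0,"y":-1,"z":0,"rx":0,"ry":0,"rz":0,"fingers":1},{"x":0,"y":-1,"z":0,"rx":0,"ry":0,"rz":0,"fingers":1}]' |head -2
python3 -c "
from h import *
import math
go([.45,.12,.2])"
```

```text
time_s: 40.8
tcp_pos: [0.5972, -0.0587, 0.0388]
ee_rot: [[0.872, 0.001, -0.49], [0.49, -0.0, 0.872], [0.001, -1.0, -0.0]]
force: [-0.0, -0.8, -2.0]
grip_width: 0.0503
force: [-0.3, -0.9, 0.2]
grip_width: 0.0843
time_s: 41.47
tcp_pos: [0.599, -0.0592, 0.1235]
t 41.47 tcp [ 0.599  -0.0592  0.1235] yaw 29.3 w 0.0857 F [ 0.2  0.1 -0.7] q6 -0.81
{'x': -0.5204, 'y': -0.9786, 'z': 2.8588}
```

```bash
python3 -m creep '[{"x":0,"y":-0.4,"z":0,"rx":0,"ry":0,"rz":0,"fingers":1},{"x":-0.05,"y":-0.8,"z":0.3,"rx":0,"ry":0,"rz":0,"fingers":1},{"x":-0.2,"y":-0.9,"z":0.7,"rx":0,"ry":0,"rz":0,"fingers":1},{"x":-0.25,"y":-0.9,"z":1,"rx":0,"ry":0,"rz":0,"fingers":1}]' |head -2
python3 -m creep '[{"x":-0.1,"y":0,"z":0.4,"rx":0,"ry":0,"rz":0,"fingers":1},{"x":-0.2,"y":0,"z":0.8,"rx":0,"ry":0,"rz":0,"fingers":1},{"x":-0.25,"y":0,"z":1,"rx":0,"ry":0,"rz":0,"fingers":1}]' |head -2
python3 -m creep '[{"x":-0.1,"y":0,"z":0.4,"rx":0,"ry":0,"rz":0,"fingers":1},{"x":-0.2,"y":0,"z":0.8,"rx":0,"ry":0,"rz":0,"fingers":1},{"x":-0.25,"y":0,"z":1,"rx":0,"ry":0,"rz":0,"fingers":1}]' |head -2
python3 -m creep '[{"x":-0.1,"y":0,"z":0.4,"rx":0,"ry":0,"rz":0,"fingers":1},{"x":-0.2,"y":0,"z":0.8,"rx":0,"ry":0,"rz":0,"fingers":1},{"x":-0.25,"y":0,"z":1,"rx":0,"ry":0,"rz":0,"fingers":1},{"x":-0.25,"y":0,"z":1,"rx":0,"ry":0,"rz":0,"fingers":1}]'
python3 - <<'E'
from h import *
c=manip.capture("top");im=c["frame"]
cv2.imwrite("pics/top4.png",cv2.resize(im[130:300,205:405],None,fx=3.5,fy=3.5,interpolation=2)[:,:,::-1])
c2=manip.capture("scene");cv2.imwrite("pics/s4.png",c2["frame"][:,:,::-1])
H,S,V=cv2.split(cv2.cvtColor(im,cv2.COLOR_RGB2HSV))
m=((S<60)&(V>140)).astype(np.uint8);m[:140]=0;m[230:]=0;m[:,:215]=0;m[:,300:]=0
n,l,st,ce=cv2.connectedComponentsWithStats(m)
for i in range(1,n):
    if 60<st[i][4]<300: print(ce[i],st[i][4],plane(c,ce[i],.074))
rz=c["range_z"];o,d=rays(c,np.argwhere(np.ones_like(H))[:,::-1])
Z=(o+d*rz.reshape(-1,1))[:,2].reshape(H.shape)
for (a,b) in ((172,192),(212,240),(252,275)): print("peg top z",np.max(Z[a:b,362:392]))
E
```

```text
time_s: 41.8
tcp_pos: [0.5408, 0.0017, 0.1967]
time_s: 42.05
tcp_pos: [0.4814, 0.0637, 0.1952]
time_s: 42.3
tcp_pos: [0.4219, 0.1254, 0.1937]
time_s: 42.63
tcp_pos: [0.3626, 0.1868, 0.1926]
ee_rot: [[0.869, 0.006, -0.494], [0.494, -0.002, 0.869], [0.005, -1.0, -0.005]]
force: [0.3, -0.0, -0.2]
grip_width: 0.0854
[238.43548387 169.50806452] 124 [[0.59756197 0.02560227 0.074     ]]
[276.70992366 170.06870229] 131 [[ 0.59799779 -0.05890174  0.074     ]]
[255.99264706 201.80147059] 136 [[ 0.52693961 -0.01453314  0.074     ]]
peg top z 0.9981972674970558
peg top z 0.9981972674970558
peg top z 0.9981972674970558
```

View pics/top4.png

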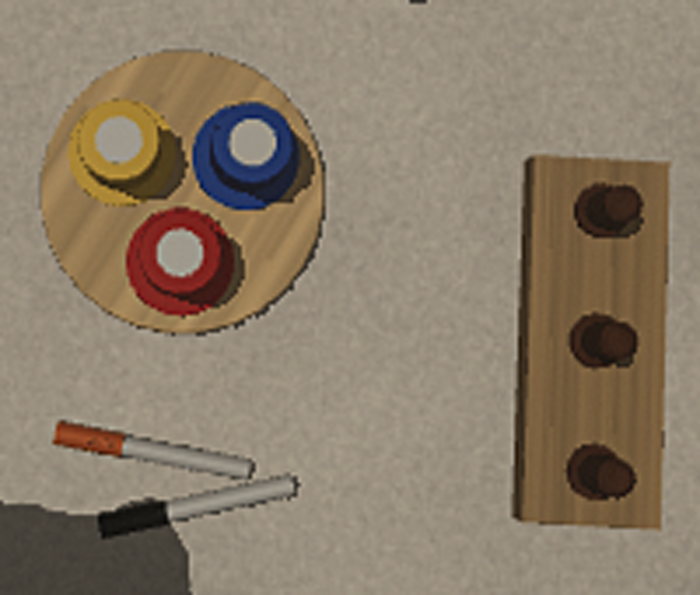

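View pics/s4.png

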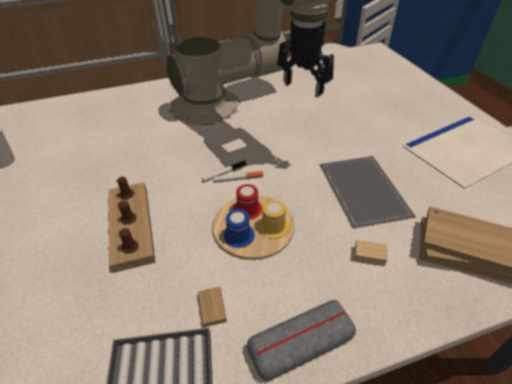

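The top crop shows all three pots on their own coasters, within 1.5 mm of their starting points. The three rack pegs, at (622,203), (617,340) and (615,477), look alike. The depth maximum was spoilt by empty readings, so I'll redo that check before handing in.

Run:
```python
from h import *
c=manip.capture("top");rz=c["range_z"]
o,d=rays(c,np.argwhere(np.ones(rz.shape))[:,::-1])
P=(o+d*rz.reshape(-1,1)).reshape(384,512,3);P[rz==0]=0
Z=P[:,:,2]
for (a,b) in ((172,200),(212,240),(252,280)):
    q=P[a:b,362:392].reshape(-1,3);t=np.percentile(q[:,2],99.5);print("peg top z",round(t,4),"xy",q[q[:,2]>t-.012][:,:2].mean(0).round(4))
print(manip.sense()["qvel"].__class__, manip.sense()["time_s"])
manip.sign_off()
```

```text
peg top z 0.084 xy [ 0.5628 -0.2902]
peg top z 0.0843 xy [ 0.4777 -0.2862]
peg top z 0.0843 xy [ 0.3939 -0.284 ]
<class 'numpy.ndarray'> 42.7833
the job is handed in; nothing more can be done
```

The job is done and handed in at about 43 s of the 144 s allowed. I moved the three pots to the mat and pushed the peg home in the rack's empty hole. Each pot then went back onto the coaster of its own colour.

**Last checks before hand-in:**
- **Peg:** the collar met the board at exactly the predicted height, with about 9 N. Its top measures 84.3 mm, level with the two fitted pegs (84.0 and 84.3 mm), and it stands in line with them.
- **Pots:** all three stand upright, and the top camera puts their centres within about 2 mm of the coaster centres.
- **Robot:** the gripper was open and well clear of everything.

**Two checks that disagreed or failed:**
- **Wrist camera:** it read about 2 mm too far along the jaw direction compared with the top camera and the grasps. I corrected for this when locating the hole.
- **Depth check:** my first reading of the peg heights was spoilt by empty depth pixels. I repeated it with those removed, and the heights above come from that.

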